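# Stroke the linear slide, park it and close its draw latch

### The arm

A 7-joint arm with a two-finger parallel gripper is mounted at the origin on a cart in front of the work surface, level with it; the furniture and walls round the work are solid. World frame = base frame: x ahead of the robot, y to its left, z up, the work surface at z = 0. Lengths are in m, angles in degrees, forces in N, time in s.
With the tool pointing down it reaches from about 0.425 to 0.875 m from the base axis. Payload 4.7 kg.
Tool frame: the origin (TCP) lies midway between the tips of the shut fingers; the grasp point (between the pads) lies 19 mm behind it; z points along the fingers, y is the line along which they close (so a half turn about z gives the same grasp; the last joint's range is limited). The gripper opens to 87 mm and grips with 3 to 60 N. Pads are 19 mm wide; open, the fingers measure 117 mm over their backs; the gripper's body (75 mm by 190 mm) begins 51 mm behind the grasp point.
Start: joints at [67.672, 18.392, -4.016, 83.108, 1.295, 78.541, -3.26], TCP at [0.255, -0.598, 0.202] pointing down, gripper open.
Joint ranges: [-163.93, 163.93], [-17.29, 119.83], [-79.2, 71.16], [3.27, 140.29], [-89.18, 269.18], [5.43, 117.66], [-154.24, 154.24]. Speed limits (degrees/s): [147.25, 147.25, 180, 180, 180, 180, 180].

### API

Orientations are given as [roll, pitch, yaw] about the fixed x, y, z axes, in that order (R = Rz(yaw) Ry(pitch) Rx(roll)).
In Python, from cell import env, viewer, boxes_of, masks_of gives the robot as it stands. The module is installed in compiled form; this text tells all that it offers.
- The arm moves only by the tool apply_moves, never from a script. Its argument "moves" is a list of rows, each a list of 7 numbers: the shift along the tool's x, y, z scaled (see below), then the turn, a rotation vector about the tool's x, y, z scaled (see below), then the opening, from 0 (shut) to 1 (fully open). A call has 1 to 20 rows; each row is the pose to reach, as a shift and turn from the pose commanded when the call began, along the tool's axes at that moment; what a row does not reach only later rows make up. The controller multiplies each number of a shift by 0.2 m and each number of a turn by 1.5 rad. A row lasts 1/10 s, in which the tool goes at most 50 mm and 8.59 degrees, less where a joint would pass 70% of its speed; a pose out of reach is approached as far as the arm can. A call with a number of a shift or a turn outside -1 to 1 is refused whole. A call with a gripper value outside its range is refused whole. The fingers move at their own pace and stop on an object; "grip_force" is the grip in N (left out, the last holds). Time passes only in rows, so rows that repeat a pose let the fingers close. It gives the time, the measured TCP pose, the force, the opening and the grip force at its end, in the units of the state.
- env.get_obs(): the state, without advancing time (a new reading comes with each control period).
- viewer.read_camera(name): name is "scene" or "side" or "wrist"; returns the picture (400x640x3 uint8, red, green, blue); there is no depth.
- viewer.get_calibration(name): a dict with "fov_y" (degrees; the focal length in pixels is half the picture's height over the tangent of half this angle, whatever the lens; pixels are square), "cx", "cy" (the principal point, pixels), "position" and "orientation" of the camera in the world. Camera axes: x right, y up, looking along -z (the intrinsics and any distortion apply to the point x, -y, -z); pixel columns grow to the right and rows downward; lengths in m; the calibration is good to about 2 mm. A picture is of the moment at which its call begins: read the wrist's pose just before it. get_calibration takes no time and is no camera call; for the wrist camera it gives the pose at the moment of the call.
- env.sign_off(): hands the job in; it is judged then, once.
Trained networks look in the newest picture that a camera, given by its name, has taken for a name from the list of things; names that differ only in an ending like _2 or _b are one class to them, and where a whole thing is asked for, a point or a joint stands for the part that bears it (a point fixed in the world has none). Each returns a list of dicts, best first, with "conf" (0 to 1); they miss things now and then, are a little off and sometimes report something else, mostly with a low value. They report only what shows in the picture. A call takes as long as a camera call.
- boxes_of(camera, target): "location" ([column, row] in pixels, amid what is visible of it).
- masks_of(camera, target): "pixels" (400x640 bool, what is visible of it) and "location" ([column, row] in pixels, amid what is visible of it).
The state is a dict: "time_s": time; "qpos": joint angles; "joint_velocities": joint speeds; "effort": joint torques, N m; "tool_pos": TCP position; "tool_rot": TCP orientation; "force": force on the tool from outside, world axes, zero at the start; "wrist_torque": the same for the moment, N m; "grip_width": finger opening in m; "grasp_force": force on a finger pad.
Only numpy, scipy, OpenCV 4.12 (cv2) and the standard library are available. Lean on these libraries where they do the work, as an engineer would, in place of code of your own. Each camera call takes 0.05 s, during which the arm holds its last target. There are 200 camera calls.

### The job

Check that the linear slide on the bench runs freely: move its carriage all the way out to the stop away from the latch, then all the way back against the rubber buffer at the latch end. Then lock it there for transport: hook the latch's wire loop snugly behind the keeper on the carriage and press the lever fully flat, so that the latch goes over centre, holds the carriage tight against the buffer and stays shut when you let go. Leave the spanner, the caliper and the brush lying where they are.

Things in the scene. Friction and masses are not known exactly. Their poses are not given: they have to be found in the camera images.
- slide_unit: Fixed linear slide: aluminium base plate 90 x 430 x 12 mm, two rails, grey carriage, draw latch at one end. Origin: bench level, under the lever's pivot. +y along the rails towards the latch end (plate y -300 to +130 mm), +x across, away from the robot, z up. End block with rubber buffer y -31 to -53 mm, far stop's face y -267 mm. Carriage, lever, loop and buffer move, all else is rigid.
- carriage (a joint): travel of the carriage (m) along the unit's -y: 0 = touching the rubber buffer at the latch end, 0.10 = at the rigid far stop; pressed into the buffer it goes negative, to -0.010 (about 5 N per mm). Sliding friction about 1.5 N. Carriage 72 mm wide, 112 mm long, top at z = 46 mm; at 0 its front face is at y = -53.5 mm.
- lever (a joint): angle (rad) of the latch lever about +x of the unit: 0 = closed, flat, pointing to +y (rigid stop), 1.57 = upright, at most 2.0 (leaning to the carriage). Stiff hinge (0.08 N m), stays where it is left. Its black grip is 26 mm wide, 14 mm thick, 53 to 103 mm from the pivot; its top face is 10.5 mm off the pivot's line.
- loop (a joint): angle (rad) of the loop on the lever; the loop's slope above level is this minus the lever's angle. Stiff hinge (0.045 N m): it stays as left and turns with the lever unless caught. A loop lying loose behind the keeper lifts off again when the lever is pressed: draw it snug under the keeper's lip first. Pulling or pushing the loop swings the lever too, as a linkage.
- lever_pivot (a point): centre of the lever's pivot pin, 54 mm above the bench. The loop's pivot pin lies on the lever 25 mm from this point, 0.263 rad (15 degrees) below the lever's direction: past centre when the lever is at 0 (then at y = +24.1, z = 47.5 mm of the unit).
- lever_end (a point): free end of the lever's black grip, 103 mm from the pivot.
- loop_bar (a point): middle of the loop's hook bar, the round steel bar (8 mm thick, 48 mm long, along x of the unit) that goes behind the keeper; 90 mm from the loop's pivot pin. The two side wires (6 mm) at x = -24 and +24 mm pass either side of the keeper
- loop_grip (a point): middle of the loop's black round pull bar, 12 mm thick, 44 mm long, along x of the unit, 36 mm above the hook bar (square to the side wires): the place to pinch the loop, fingers closing along y
- keeper_seat (a point): where the hook bar's centre sits when hooked: on the carriage's top, against the -y side of the keeper, a steel plate 28 mm wide, 5 mm thick, top 16 mm above the carriage, leaning 35 degrees to -y as a lip over the bar. The bar must come down at least 8 mm to the -y of this point, then be drawn to it. Axes as the unit's; at carriage 0 it is at y -69.8, z 50 mm.
- carriage_knob (a point): middle of the carriage's black round knob: 26 mm diameter, 32 mm high (this point 16 mm below its top, at z = 78 mm, on a thinner neck)
- spanner_19: open spanner 216 mm long lying on the bench, leave alone; origin under its centre
- caliper: caliper 210 mm long lying on the bench, leave alone; origin under its centre
- parts_brush: brush 180 mm long with wooden handle lying on the bench, leave alone; origin under its centre
- beam (a point): middle of the underside (z = 180 mm) of a fixed aluminium beam above the latch: x -15.5 to +19.5 mm, y -95 to +105 mm of the slide unit, 22 mm thick, on two posts behind (x 52 to 75 mm, y -80 and +90 mm). It blocks a gripper coming straight down: come from the -x side (the robot's) with the tool leaning back to the robot, 35 to 45 degrees from vertical.

How it is judged (in metres and radians):
On the way, in this order (a step that is already met when the one before it is completed fails the run):
1. the carriage has been moved out to its far stop (within 3 mm) (value of joint carriage above 0.097 m), for 0.1 s.
2. the carriage is back against the buffer (within 3 mm) (value of joint carriage below 0.003 m), for 0.1 s.
3. the loop's hook bar is seated behind the keeper, the lever still up (y of loop_bar in the frame of keeper_seat between -0.006 and 0.004 m and z of loop_bar in the frame of keeper_seat between -0.004 and 0.007 m and value of joint lever above 0.3 rad), for 0.05 s.
At the end, for the whole second after the job is handed in: The lever lies flat (within 0.06 rad) and stays so, the loop's hook bar sits behind the keeper (within 6 mm of its seat along the slide and 7 mm in height), and the latch by itself holds the carriage drawn at least 1.5 mm into the buffer (y of loop_bar in the frame of keeper_seat between -0.006 and 0.004 m and z of loop_bar in the frame of keeper_seat between -0.004 and 0.007 m and value of joint lever below 0.06 rad and value of joint carriage below -0.0015 m and velocity of joint lever below 0.1 rad/s); the robot touches nothing.
It fails at once if a bystander (spanner, caliper, brush) is moved more than 30 mm (distance of any of spanner_19, caliper, parts_brush from where it was at the start of the episode above 0.03 m).
It also fails if it takes over 53 s, if anything falls off the work surface, if the arm or the gripper's body presses on something with over 40 N, if the wrist force passes 120 N, or if a joint passes its speed limit or range.

## Working session

There is one attempt and no reset: what is moved stays moved. The work goes in short steps, Python scripts to look and compute and a tool call to move; the robot and the scene stay as the last step left them, time stands still between calls to the robot, and variables do not carry over. Pictures are saved under pics/ and viewed, at most 10 in all, crops included, and the job is handed in when it is done.

Besides the shell and the picture viewer there is one more tool, called after "Emit:" by a JSON object that holds its "method" and its "body", one argument or row to a line. apply_moves: Moves the arm, as the interface text tells. Shifts and turns lie within -1 to 1; 1 stands for 0.2 m of shift or 1.5 rad of turn. Its arguments: {"type":"object","properties":{"moves":{"type":"array","items":{"type":"array","items":{"type":"number","minimum":-1,"maximum":1}}},"grip_force":{"type":"number"}},"required":["moves"]}

```bash
mkdir -p pics; ls; cat > h.py <<'E'
import numpy as np, cv2
from scipy.spatial.transform import Rotation as R
from cell import env, viewer, boxes_of, masks_of
def cal(n):
    c=viewer.get_calibration(n); return c
def snap(n,f=None):
    im=viewer.read_camera(n)
    if f: cv2.imwrite('pics/'+f,im[:,:,::-1])
    return im
E
python3 - <<'E'
from h import *
o=env.get_obs(); print({k:np.round(v,3) for k,v in o.items()})
for n in ['scene','side','wrist']:
    print(n,cal(n)); 
a=snap('scene','scene0.png');snap('side','side0.png')
for n in ['scene','side']:
  for t in ['slide_unit','lever_pivot','lever_end','loop_bar','loop_grip','keeper_seat','carriage_knob','beam','carriage']:
    try: print(n,t,[(np.round(d['location']),round(d['conf'],2)) for d in boxes_of(n,t)[:2]])
    except Exception as e: print(n,t,e)
E
```

```text
pics
{'time_s': np.float64(0.0), 'qpos': array([67.672, 18.439, -4.015, 83.175,  1.295, 78.541, -3.259]), 'joint_velocities': array([-0.067, -0.045, -0.008, -0.127, -0.071, -0.012, -0.01 ]), 'effort': array([-0.0000e+00, -4.9129e+01, -4.0400e-01, -3.1253e+01, -6.4000e-02,
        4.4000e-02,  0.0000e+00]), 'tool_pos': array([ 0.255, -0.597,  0.201]), 'tool_rot': array([-1.79891e+02,  6.00000e-03,  2.31380e+01]), 'force': array([ 0.268, -0.105,  0.149]), 'wrist_torque': array([-0.07 ,  0.025,  0.   ]), 'grasp_force': np.float64(0.0), 'grip_width': np.float64(0.087)}
scene {'fov_y': 47.09120056082117, 'cx': 324.18614855066954, 'cy': 199.81950220957836, 'position': array([-0.15663624,  0.63535053,  0.90673815]), 'orientation': array([ 5.24218415e+01, -9.68833437e-02, -1.34498831e+02])}
side {'fov_y': 43.11986354905234, 'cx': 315.46127495474957, 'cy': 209.20055937514527, 'position': array([ 0.12485402, -1.15830229,  1.01031153]), 'orientation': array([ 53.1247225 ,   0.5499658 , -20.22747973])}
wrist {'fov_y': 65.26726000000298, 'cx': 315.8128422435574, 'cy': 200.3277785373559, 'position
[... 328 characters left out ...]
)]
scene loop_grip [(array([292., 233.]), 0.79), (array([293., 345.]), 0.72)]
scene keeper_seat [(array([321., 235.]), 0.89)]
scene carriage_knob [(array([276., 246.]), 0.24)]
scene beam [(array([281., 251.]), 0.63)]
scene carriage [(array([289., 237.]), 0.71), (array([319., 236.]), 0.59)]
side slide_unit [(array([318., 218.]), 0.58)]
side lever_pivot [(array([317., 213.]), 0.77)]
side lever_end [(array([307., 184.]), 0.63)]
side loop_bar []
side loop_grip [(array([318., 227.]), 0.57), (array([308., 185.]), 0.42)]
side keeper_seat []
side carriage_knob [(array([319., 227.]), 0.82), (array([316., 216.]), 0.16)]
side beam [(array([316., 216.]), 0.74)]
side carriage [(array([318., 228.]), 0.8)]
```

View pics/scene0.png

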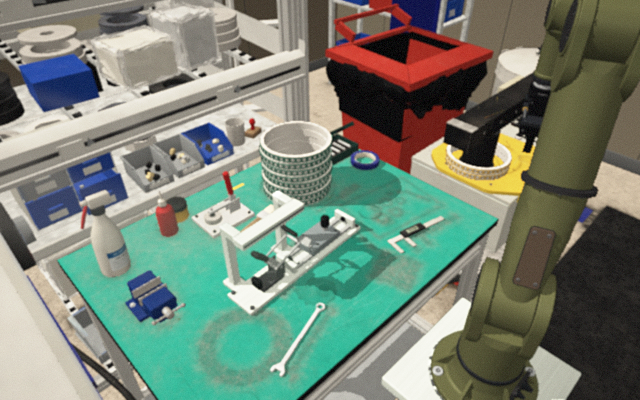

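View pics/side0.png

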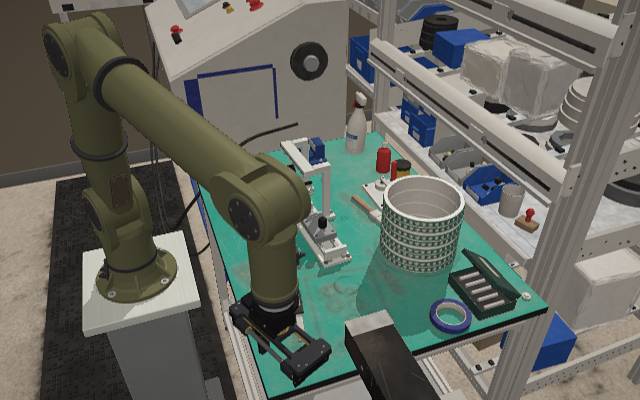

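The scene shows the slide amid the bench: plate from about (245,305) at the latch end to (350,215) at the far end, knob at about (325,220), spanner (300,340), caliper (418,232). The side view shows the knob at about (322,222). I'll zoom in for a pose.

```bash
python3 - <<'E'
from h import *
a=cv2.imread('pics/scene0.png')[190:320,210:370]; b=cv2.imread('pics/side0.png')[130:275,260:370]
a=cv2.resize(a,None,fx=3,fy=3,interpolation=cv2.INTER_CUBIC); b=cv2.resize(b,None,fx=3,fy=3,interpolation=cv2.INTER_CUBIC)
c=np.zeros((440,810,3),np.uint8); c[:390,:480]=a; c[:435,480:810]=b; cv2.imwrite('pics/z0.png',c[:,:800])
E
```

```text
(no output)
```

View pics/z0.png

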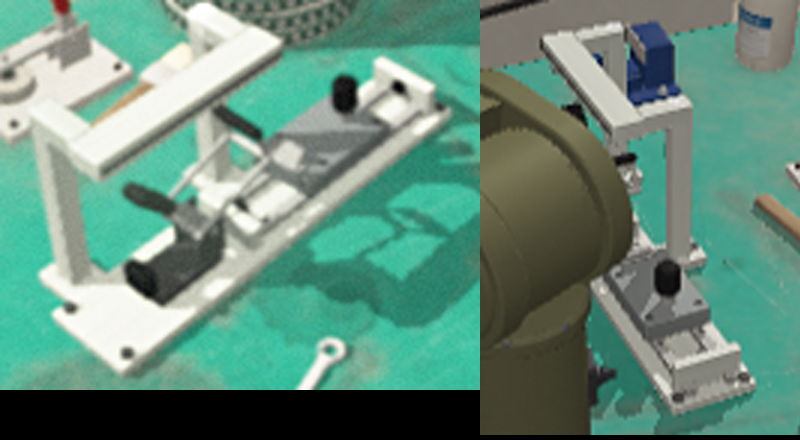

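```bash
cat >> h.py <<'E'
def proj(c,P):
    # c calibration dict; orientation rpy deg
    M=R.from_euler('xyz',c['orientation'],degrees=True).as_matrix()
    p=(np.atleast_2d(P)-c['position'])@M
    f=200/np.tan(np.radians(c['fov_y']/2))
    return np.c_[c['cx']+f*p[:,0]/-p[:,2], c['cy']-f*p[:,1]/-p[:,2]]
def ray(c,px):
    M=R.from_euler('xyz',c['orientation'],degrees=True).as_matrix()
    f=200/np.tan(np.radians(c['fov_y']/2))
    d=M@np.array([(px[0]-c['cx'])/f,-(px[1]-c['cy'])/f,-1]); return c['position'],d/np.linalg.norm(d)
def atz(c,px,z):
    o,d=ray(c,px); return o+d*(z-o[2])/d[2]
def tri(r1,r2):
    A=np.stack([r1[1],-r2[1]],1); t=np.linalg.lstsq(A,r2[0]-r1[0],rcond=None)[0]
    a=r1[0]+t[0]*r1[1]; b=r2[0]+t[1]*r2[1]; return (a+b)/2,np.linalg.norm(a-b)
def U(u,P): # unit->world
    c,s=np.cos(u[2]),np.sin(u[2]); P=np.atleast_2d(P)
    return P@np.array([[c,s,0],[-s,c,0],[0,0,1]])+np.array([u[0],u[1],0])
E
python3 - <<'E'
from h import *
from scipy.optimize import least_squares
S,D=cal('scene'),cal('side')
z=lambda x,y:(x/3+210,y/3+190)
w=lambda x,y:((x-480)/3+260,y/3+130)
obs=[(S,z(125,368),(-.045,.13,.012)),(S,z(452,110),(-.045,-.3,.012)),(S,z(95,177),(-.0155,.105,.18)),(S,z(281,45),(-.0155,-.095,.18)),
(D,w(675,405),(-.045,-.3,.012)),(D,w(753,378),(.045,-.3,.012)),(D,w(616,138),(-.0155,-.095,.18))]
f=lambda u:np.concatenate([(proj(c,U(u,P))[0]-p) for c,p,P in obs])
r=least_squares(f,[.55,0,0.1],loss='soft_l1'); u=r.x
print(u,np.degrees(u[2]),np.round(f(u).reshape(-1,2),1))
inv=lambda P:(U((0,0,-u[2]),np.array(P)-[u[0],u[1],0])[0])
k,e=tri(ray(S,z(345,93)),ray(D,w(668,277)));print('knob',k,e,inv(k))
P=lambda y,zz,x=0:(proj(S,U(u,[x,y,zz]))[0]-[210,190])*3
for th in np.arange(0,2.01,.25):
  print(round(th,2),'end',P(.103*np.cos(th),.054+.103*np.sin(th)).round(),'mid',P(.053*np.cos(th),.054+.053*np.sin(th)).round())
print('pivot',P(0,.054).round())
E
```

```text
[0.53336897 0.13419631 0.0612434 ] 3.5089881818396758 [[-2.2 -0.8]
 [-0.7 -0.9]
 [ 0.5  1.6]
 [-0.2  4.6]
 [-0.6  0.7]
 [ 1.5  0.9]
 [-0.5  2.3]]
knob [ 0.54318767 -0.05622103  0.075975  ] 0.0026719872260422034 [-0.00185422 -0.1906613   0.075975  ]
0.0 end [103. 283.] mid [149. 250.]
0.25 end [102. 260.] mid [149. 238.]
0.5 end [108. 233.] mid [152. 224.]
0.75 end [120. 204.] mid [158. 210.]
1.0 end [137. 177.] mid [166. 197.]
1.25 end [157. 152.] mid [176. 184.]
1.5 end [180. 132.] mid [187. 174.]
1.75 end [203. 117.] mid [199. 167.]
2.0 end [225. 110.] mid [210. 162.]
pivot [195. 216.]
```

```bash
cat >> h.py <<'E'
UN=np.array([0.5334,0.1342,0.0612])
def Rt(lean,u=UN,yawoff=0):
    s,c=np.sin(np.radians(lean)),np.cos(np.radians(lean))
    return R.from_euler('z',u[2]+np.radians(yawoff))*R.from_matrix(np.array([[-c,0,s],[0,1,0],[-s,0,-c]]))
def cmd(P,Rg,o=None):
    "scaled shift+turn from present pose to world TCP P, rotation Rg"
    o=o or env.get_obs(); R0=R.from_euler('xyz',o['tool_rot'],degrees=True)
    sh=R0.inv().apply(np.array(P)-o['tool_pos'])/.2
    rv=(R0.inv()*Rg).as_rotvec()/1.5
    return np.round(np.r_[sh,rv],3)
def inv(P,u=UN): return U((0,0,-u[2]),np.atleast_2d(P)-[u[0],u[1],0])
E
python3 - <<'E'
from h import *
o=env.get_obs();R0=R.from_euler('xyz',o['tool_rot'],degrees=True)
print((R0.inv()*Rt(40)).as_rotvec())
for f in (.3,.4,.5):
  Rg=R0*R.from_rotvec((R0.inv()*Rt(40)).as_rotvec()*f)
  print(cmd((.35,-.30,.25),Rg))
E
```

```text
[-0.96280504 -0.16649905 -2.64511332]
[ 1.02  -1.183 -0.241 -0.193 -0.033 -0.529]
[ 1.02  -1.183 -0.241 -0.257 -0.044 -0.705]
[ 1.02  -1.183 -0.241 -0.321 -0.055 -0.882]
```

Emit:
{"method": "apply_moves", "body": {
  "moves": [
    [0.7,-0.85,-0.25,-0.32,-0.055,-0.88,0.7],
    [0.7,-0.85,-0.25,-0.32,-0.055,-0.88,0.7],
    [0.7,-0.85,-0.25,-0.32,-0.055,-0.88,0.7],
    [0.7,-0.85,-0.25,-0.32,-0.055,-0.88,0.7],
    [0.7,-0.85,-0.25,-0.32,-0.055,-0.88,0.7],
    [0.7,-0.85,-0.25,-0.32,-0.055,-0.88,0.7],
    [0.7,-0.85,-0.25,-0.32,-0.055,-0.88,0.7],
    [0.7,-0.85,-0.25,-0.32,-0.055,-0.88,0.7],
    [0.7,-0.85,-0.25,-0.32,-0.055,-0.88,0.7]
  ]
}}

```text
time_s: 1.9
tool_pos: [0.3297, -0.3961, 0.243]
tool_rot: [163.0, 16.1, 93.1]
force: [-0.3, 0.1, 0.5]
grip_width: 0.061
grasp_force: 0.0
```

```bash
python3 - <<'E'
from h import *
o=env.get_obs();print(o['tool_pos'],o['tool_rot'],o['qpos'].round())
print(cmd((.40,-.14,.24),Rt(40)))
E
```

```text
[ 0.32973931 -0.39611772  0.24298931] [163.00051665  16.12050832  93.14332377] [ 70. -17. -15. 118. -12.  57.  65.]
[ 1.214  0.501 -0.198 -0.335 -0.076 -0.94 ]
```

```bash
python3 - <<'E'
from h import *
print(cmd((.45,-.20,.22),Rt(40)),cmd((.48,-.08,.2),Rt(40)))
E
```

```text
[ 0.941  0.67   0.046 -0.335 -0.076 -0.94 ] [ 1.536  0.865  0.034 -0.335 -0.076 -0.94 ]
```

Emit:
{"method": "apply_moves", "body": {
  "moves": [
    [0.9,0.67,0.05,-0.1,-0.02,-0.3,0.7],
    [0.94,0.67,0.05,-0.2,-0.04,-0.5,0.7],
    [0.94,0.67,0.05,-0.335,-0.076,-0.94,0.7],
    [0.94,0.67,0.05,-0.335,-0.076,-0.94,0.7],
    [0.94,0.67,0.05,-0.335,-0.076,-0.94,0.7],
    [0.94,0.67,0.05,-0.335,-0.076,-0.94,0.7],
    [0.94,0.67,0.05,-0.335,-0.076,-0.94,0.7],
    [0.94,0.67,0.05,-0.335,-0.076,-0.94,0.7],
    [0.94,0.67,0.05,-0.335,-0.076,-0.94,0.7],
    [0.94,0.67,0.05,-0.335,-0.076,-0.94,0.7],
    [0.94,0.67,0.05,-0.335,-0.076,-0.94,0.7],
    [0.94,0.67,0.05,-0.335,-0.076,-0.94,0.7]
  ]
}}

```text
time_s: 3.1
tool_pos: [0.4749, -0.2248, 0.2069]
tool_rot: [176.9, 37.2, 179.3]
force: [0.0, 0.3, 1.5]
grip_width: 0.0614
grasp_force: 0.0
```

```bash
python3 - <<'E'
from h import *
o=env.get_obs();print(o['tool_pos'],o['tool_rot'],o['qpos'].round(), Rt(40).as_euler('xyz',degrees=True))
a=U(UN,(-.07,-.10,.165))[0]
print(a,cmd(a,Rt(40)))
E
```

```text
[ 0.47487937 -0.22478745  0.20694382] [176.89390555  37.20396658 179.27024947] [ 49. -17.  -6. 128. -39.  49. 153.] [ 180.           40.         -176.49349829]
[0.46964723 0.03010589 0.165     ] [ 0.161  1.264  0.21   0.005 -0.031 -0.039]
```

Emit:
{"method": "apply_moves", "body": {
  "moves": [
    [0.15,0.3,0.1,0,0,0,0.7],
    [0.15,0.5,0.2,0,0,0,0.7],
    [0.15,0.75,0.2,0,-0.03,-0.04,0.7],
    [0.15,0.9,0.2,0,-0.03,-0.04,0.7],
    [0.15,0.9,0.2,0,-0.03,-0.04,0.7]
  ]
}}

```text
time_s: 3.6
tool_pos: [0.5214, -0.0485, 0.1003]
tool_rot: [178.0, 38.5, -176.5]
force: [-0.5, -0.3, -0.3]
grip_width: 0.0611
grasp_force: 0.0
```

```bash
python3 - <<'E'
from h import *
o=env.get_obs();print(o['tool_pos'],o['tool_rot'],o['qpos'].round())
c=cal('wrist'); snap('wrist','w1.png'); print(c)
for t in ['lever_end','loop_bar','loop_grip','keeper_seat','carriage_knob']:
    print(t,[(np.round(d['location']),round(d['conf'],2)) for d in boxes_of('wrist',t)[:2]])
E
```

```text
[ 0.52138813 -0.04849     0.10034844] [ 178.02970968   38.52008285 -176.48410804] [ 45. -17. -31. 140. -52.  26. 149.]
{'fov_y': 65.26726000000298, 'cx': 315.8128422435574, 'cy': 200.3277785373559, 'position': array([ 0.35318383, -0.06545893,  0.20100998]), 'orientation': array([-53.24313812,  -1.52382536,  94.81480112])}
lever_end [(array([573., 212.]), 0.82)]
loop_bar [(array([545., 210.]), 0.56)]
loop_grip [(array([547., 208.]), 0.83)]
keeper_seat [(array([338., 174.]), 0.85)]
carriage_knob [(array([335., 174.]), 0.6)]
```

View pics/w1.png

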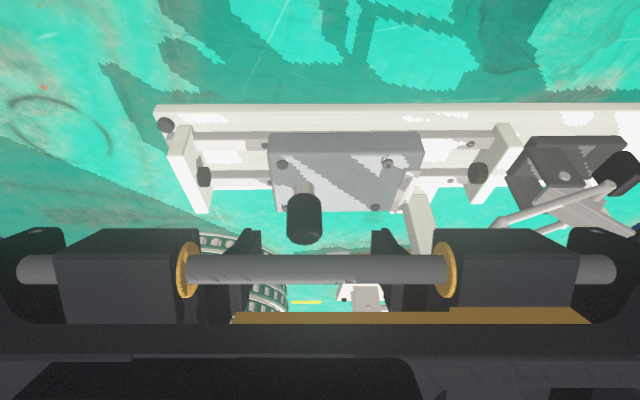

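The wrist picture shows the carriage in the middle with the knob at about (303,220) between the fingers, the far stop at left (185,165), and the latch at right (560,190). Several joints are close to their limits, so I'll fit a kinematic model from logged poses to choose a better configuration.

```bash
cat > kin.py <<'E'
from h import *
from scipy.optimize import least_squares
import itertools
Q=np.array([[67.672,18.439,-4.015,83.175,1.295,78.541,-3.259]]); 
def fk(q,s,p):
    q=np.radians(q); r=R.identity(); x=np.array([0,0,p[0]])
    def z(r,a,k): return r*R.from_euler('z',k*a)
    def y(r,a): return r*R.from_euler('y',a)
    r=y(z(r,q[0],s[0]),q[1]); x=x+r.apply([p[5],0,p[1]])
    r=y(z(r,q[2],s[1]),q[3]); x=x+r.apply([p[6],0,p[2]])
    r=y(z(r,q[4],s[2]),q[5]); x=x+r.apply([p[4],0,p[3]])
    r=z(r,q[6],s[3]); return x,r
E
python3 - <<'E'
from kin import *
o=env.get_obs()
D=[((67.672,18.439,-4.015,83.175,1.295,78.541,-3.259),(.255,-.597,.201),(-179.891,.006,23.138)),
((49,-17,-6,128,-39,49,153),(.47488,-.22479,.20694),(176.894,37.204,179.27)),
((70,-17,-15,118,-12,57,65),(.32974,-.39612,.24299),(163,16.12,93.143)),
(o['qpos'],o['tool_pos'],o['tool_rot'])]
best=[]
for s in itertools.product((-1,1),repeat=4):
    F=[fk(d[0],s,[0]*7)[1] for d in D]; T=[R.from_euler('xyz',d[2],degrees=True) for d in D]
    off=F[0].inv()*T[0]
    e=max(np.degrees((F[i]*off*T[i].inv()).magnitude()) for i in range(4))
    r=least_squares(lambda p:np.concatenate([fk(d[0],s,p)[0]-d[1] for d in D]),[.3,.4,.4,.3,0,0,0])
    best.append((e,s,r.cost,r.x.round(4),off.as_euler('xyz',degrees=True).round(1)))
best.sort(key=lambda b:b[0])
for b in best[:3]:print(b)
print(o['qpos'])
E
```

```text
(np.float64(1.4070633761971627), (-1, -1, -1, -1), np.float64(0.00028848502174617506), array([ 0.2108,  0.4236,  0.511 ,  0.3091,  0.0464,  0.0614, -0.0162]), array([-0., -0., 90.]))
(np.float64(31.451074958270873), (1, 1, 1, -1), np.float64(0.16388076162089785), array([ 0.3771,  0.1542, -0.6242,  1.5264, -1.2212, -1.3045, -0.7694]), array([ 2.000e-01,  1.000e-01, -1.428e+02]))
(np.float64(39.04558508273524), (1, -1, 1, -1), np.float64(0.17364955410944513), array([-0.2141, -0.1875, -0.0729,  0.0895,  0.7389,  0.273 , -0.7642]), array([  -1.5,    2. , -135.2]))
[ 45.00848922 -17.24415621 -30.45338243 140.25726855 -52.49610013
  26.29461523 149.01158112]
```

```bash
cat >> kin.py <<'E'
s=(-1,-1,-1,-1); p=[0.2108,0.4236,0.511,0.3091,0.0464,0.0614,-0.0162]; OFF=R.from_euler('z',90,degrees=True)
LO=np.array([-163.93,-17.29,-79.2,3.27,-89.18,5.43,-154.24]);HI=np.array([163.93,119.83,71.16,140.29,269.18,117.66,154.24])
def ik(P,Rg,q0):
    def f(q):
        x,r=fk(q,s,p); return np.r_[(x-P)*1e3,np.degrees((r*OFF*Rg.inv()).as_rotvec()),(q-np.array(q0))*.003]
    r=least_squares(f,np.clip(q0,LO+3,HI-3),bounds=(LO+2,HI-2)); return r.x,np.abs(r.fun[:6]).max()
E
python3 - <<'E'
from kin import *
q=env.get_obs()['qpos']
flip=R.from_euler('z',180,degrees=True)
pts={'far':(0,-.26,.07),'near':(0,-.16,.07),'loop':(0,-.07,.09),'lev':(0,.08,.10),'levf':(0,.09,.07)}
for n,P in pts.items():
  for lean in (25,35,45):
    for fl in (0,1):
      Rg=Rt(lean)*(flip if fl else R.identity()); out=[]
      for q0 in (q,[5,0,0,110,0,40,-70 if fl else 90],[-30,0,30,120,40,40,-100 if fl else 60]):
        x,e=ik(U(UN,P)[0],Rg,q0); out.append((round(e,1),x.round().astype(int).tolist()))
      out.sort(key=lambda t:t[0]); print(n,lean,fl,out[:2])
E
```

```text
far 25 0 [(np.float64(0.0), [40, -1, -24, 125, -16, 34, 121]), (np.float64(0.0), [16, -2, 4, 126, -17, 34, 125])]
far 25 1 [(np.float64(0.0), [28, -2, -10, 125, -16, 34, -57]), (np.float64(0.0), [14, -2, 5, 126, -17, 34, -54])]
far 35 0 [(np.float64(0.0), [48, -6, -27, 133, -41, 25, 147]), (np.float64(0.0), [15, -6, 10, 134, -37, 25, 149])]
far 35 1 [(np.float64(0.0), [42, -6, -20, 133, -40, 25, -33]), (np.float64(0.0), [15, -6, 10, 134, -37, 25, -31])]
far 45 0 [(np.float64(4.1), [-41, -10, 69, 135, -33, 14, 152]), (np.float64(4.1), [-41, -10, 69, 135, -33, 14, 152])]
far 45 1 [(np.float64(0.3), [98, -5, -77, 137, -87, 20, 12]), (np.float64(0.3), [-32, -6, 69, 138, -71, 25, 15])]
near 25 0 [(np.float64(0.0), [35, -5, -33, 128, -9, 32, 101]), (np.float64(0.0), [5, -5, 0, 129, -7, 32, 104])]
near 25 1 [(np.float64(0.0), [28, -5, -25, 128, -9, 32, -78]), (np.float64(0.0), [5, -5, 1, 129, -7, 32, -76])]
near 35 0 [(np.float64(0.0), [45, -11, -41, 135, -32, 21, 123]), (np.float64(0.0), [2, -10, 6, 137, -18, 20, 117])]
near 35 1 [(np.float64(0.0), [83, -15, -77, 132, -50, 23, -44]), (np.f
[... 1647 characters left out ...]
17, -152])]
levf 25 0 [(np.float64(0.0), [-2, 1, -32, 123, 22, 37, 43]), (np.float64(0.0), [-20, 0, -12, 124, 20, 36, 48])]
levf 25 1 [(np.float64(0.0), [-15, 0, -18, 124, 21, 36, -134]), (np.float64(0.0), [-22, 0, -10, 124, 20, 36, -132])]
levf 35 0 [(np.float64(0.0), [1, -3, -41, 130, 41, 29, 20]), (np.float64(0.0), [-20, -4, -17, 132, 41, 28, 23])]
levf 35 1 [(np.float64(0.0), [-52, -4, 20, 131, 42, 26, -152]), (np.float64(0.0), [-53, -4, 20, 131, 42, 26, -152])]
levf 45 0 [(np.float64(0.0), [8, -3, -56, 138, 74, 29, -18]), (np.float64(0.0), [4, -3, -51, 138, 74, 28, -18])]
levf 45 1 [(np.float64(6.5), [-97, -1, 69, 129, 46, 21, -152]), (np.float64(6.5), [-97, -1, 69, 129, 46, 21, -152])]
```

```bash
python3 - <<'E'
from kin import *
im=cv2.imread('pics/w1.png')
c={'fov_y': 65.26726,'cx': 315.8128,'cy': 200.3278,'position':np.array([0.35318383,-0.06545893,0.20100998]),'orientation':np.array([-53.24313812,-1.52382536,94.81480112])}
k=U(UN,[(-.0018,-.1907,.078),(-.0018,-.1907,.094),(-.045,-.3,.012),(-.045,-.031,.012),(0,-.031,.06),(0,0,.054),(-.036,-.19,.046)])
print(proj(c,k).round())
print(atz(c,(303,230),.094),atz(c,(155,107),.012))
cv2.imwrite('pics/w1z.png',cv2.resize(im[90:260,140:640],None,fx=1.6,fy=1.6,interpolation=cv2.INTER_CUBIC))
E
```

```text
[[302. 222.]
 [302. 241.]
 [151. 114.]
 [513. 115.]
 [507. 201.]
 [542. 195.]
 [302. 156.]]
[ 0.52851978 -0.05625624  0.094     ] [ 0.50006732 -0.16281431  0.012     ]
```

View pics/w1z.png

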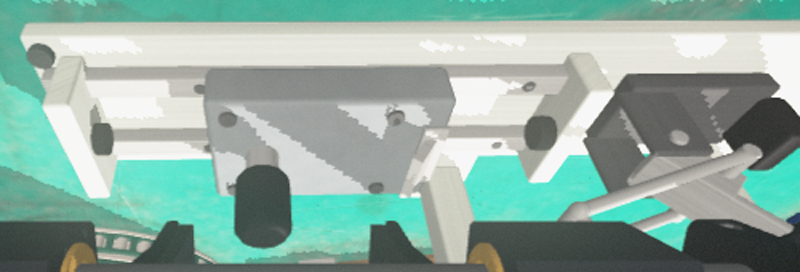

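The zoom shows the carriage's near top edge from about (268,152) to (422,151) in full-picture pixels, knob top at (303,230), and the lever rising to the right with the loop's wire rising left to about (500,223).

```bash
python3 - <<'E'
from kin import *
S,D=cal('scene'),cal('side')
W={'fov_y': 65.26726,'cx': 315.8128,'cy': 200.3278,'position':np.array([0.35318383,-0.06545893,0.20100998]),'orientation':np.array([-53.24313812,-1.52382536,94.81480112])}
z=lambda x,y:(x/3+210,y/3+190)
w=lambda x,y:((x-480)/3+260,y/3+130)
v=lambda x,y:(x/1.6+140,y/1.6+90)
obs=[(S,z(125,368),(-.045,.13,.012),0),(S,z(452,110),(-.045,-.3,.012),0),(S,z(95,177),(-.0155,.105,.18),0),
(D,w(675,405),(-.045,-.3,.012),0),(D,w(753,378),(.045,-.3,.012),0),(D,w(616,138),(-.0155,-.095,.18),0),
(W,v(31,41),(-.045,-.3,.012),0),(W,v(20,28),(-.045,-.3,.0),0),(W,v(205,100),(-.036,-.1655,.046),1),(W,v(454,97),(-.036,-.0535,.046),1)]
def f(t):
    u,q=t[:3],t[3]
    return np.concatenate([(proj(c,U(u,np.array(P)-[0,q*k,0]))[0]-p) for c,p,P,k in obs])
r=least_squares(f,[.53,.13,0.06,.03],loss='soft_l1'); u=r.x
print(u.round(4),np.degrees(u[2]),np.round(f(u).reshape(-1,2),1).tolist())
k,e=tri(ray(S,z(345,93)),ray(D,w(668,277)));print('knob',inv(k,u))
k,e=tri(ray(S,z(345,93)),ray(W,(303,222)));print('knob',k,e,inv(k,u))
print(proj(W,U(u[:3],[(0,u[3]*0-.19,.078),(0,-.19,.094),(-.024,.0208,.068)])).round())
E
```

```text
[0.5298 0.1355 0.0764 0.0505] 4.375146251759141 [[-0.9, 0.6], [-1.2, -0.9], [1.5, 3.0], [-0.4, 0.4], [1.5, 0.4], [-1.3, 2.2], [-7.0, -0.1], [4.4, -2.1], [-1.9, 3.7], [2.6, 3.4]]
knob [[-0.001269  -0.1921534  0.075975 ]]
knob [ 0.54085048 -0.05506122  0.07844289] 0.002517931014043167 [[-0.0035109  -0.19081867  0.07844289]]
[[305. 223.]
 [305. 242.]
 [606. 186.]]
```

```bash
sed -i 's/^UN=.*/UN=np.array([0.531,0.135,0.070])/' h.py; python3 - <<'E'
from kin import *
print(inv(env.get_obs()['tool_pos']))
P=U(UN,(-.015,-.191,.11))[0]; print(P,cmd(P,Rt(30)))
E
```

```text
[[-0.02398409 -0.18518189  0.09997304]]
[ 0.52939582 -0.05658138  0.11      ] [-0.067 -0.028 -0.012  0.02   0.099 -0.007]
```

Emit:
{"method": "apply_moves", "body": {
  "moves": [
    [-0.07,-0.03,-0.01,0.02,0.1,0,0.75],
    [-0.07,-0.03,-0.01,0.02,0.1,0,0.75],
    [-0.07,-0.03,-0.01,0.02,0.1,0,0.75]
  ]
}}

```text
time_s: 4.2
tool_pos: [0.5337, -0.0575, 0.1132]
tool_rot: [179.8, 30.1, -176.5]
force: [0.6, 0.0, -0.0]
grip_width: 0.0646
grasp_force: 0.0
```

```bash
python3 - <<'E'
from kin import *
o=env.get_obs();print(o['tool_pos'],o['tool_rot'],inv(o['tool_pos']),o['qpos'].round())
for l in (30,33,35):
  print(Rt(l).as_euler('xyz',degrees=True),cmd(U(UN,(.007,-.191,.067))[0],Rt(l)))
E
```

```text
[ 0.53368931 -0.05750726  0.11320038] [ 179.819713     30.13681902 -176.54852753] [[-0.01078178 -0.1922239   0.11320038]] [ 55. -14. -42. 131. -32.  34. 127.]
[ 180.           30.         -175.98929543] [ 0.039  0.006  0.244 -0.001  0.002 -0.006]
[ 180.           33.         -175.98929543] [ 0.039  0.006  0.244 -0.001 -0.033 -0.006]
[ 180.           35.         -175.98929543] [ 0.039  0.006  0.244 -0.001 -0.057 -0.006]
```

Emit:
{"method": "apply_moves", "body": {
  "moves": [
    [0.02,0.006,0.12,0,-0.02,0,0.75],
    [0.04,0.006,0.244,0,-0.035,0,0.75],
    [0.04,0.006,0.244,0,-0.035,0,0.75],
    [0.04,0.006,0.244,0,-0.035,0,0],
    [0.04,0.006,0.244,0,-0.035,0,0],
    [0.04,0.006,0.244,0,-0.035,0,0],
    [0.04,0.006,0.244,0,-0.035,0,0],
    [0.04,0.006,0.244,0,-0.035,0,0]
  ],
  "grip_force": 15
}}

```text
time_s: 5.0
tool_pos: [0.5481, -0.0536, 0.0645]
tool_rot: [179.7, 32.9, -176.6]
force: [0.4, 0.7, -0.2]
grip_width: 0.0332
grasp_force: 0.0
```

```bash
python3 - <<'E'
from kin import *
o=env.get_obs();print(o['tool_pos'],o['tool_rot'],inv(o['tool_pos']),o['qpos'].round(),o['force'])
P=inv(o['tool_pos'])[0]
print(cmd(U(UN,P+[0,-.055,0])[0],Rt(33)))
E
```

```text
[ 0.54814345 -0.05363187  0.06454334] [ 179.71860524   32.93995364 -176.56610733] [[ 0.00390801 -0.18936897  0.06454334]] [ 53.  -7. -44. 134. -34.  22. 130.] [ 0.37059721  0.73578227 -0.23973571]
[-0.002 -0.275  0.    -0.    -0.001 -0.006]
```

Emit:
{"method": "apply_moves", "body": {
  "moves": [
    [0,0,0,0,0,0,0],
    [0,0,0,0,0,0,0],
    [0,-0.06,0,0,0,0,0],
    [0,-0.12,0,0,0,0,0],
    [0,-0.18,0,0,0,0,0],
    [0,-0.23,0,0,0,0,0],
    [0,-0.25,0,0,0,0,0],
    [0,-0.265,0,0,0,0,0],
    [0,-0.265,0,0,0,0,0]
  ]
}}

```text
time_s: 5.9
tool_pos: [0.5515, -0.1039, 0.0639]
tool_rot: [179.5, 32.9, -176.5]
force: [-3.6, 5.8, 10.9]
grip_width: 0.0238
grasp_force: 15.0
```

```bash
python3 - <<'E'
from kin import *
o=env.get_obs();print(inv(o['tool_pos']),o['qpos'].round(),o['force'],o['grip_width'],o['grasp_force'])
snap('wrist','w2.png')
E
```

```text
[[ 0.00375175 -0.23975209  0.06391392]] [ 55.  -4. -38. 133. -36.  23. 140.] [-3.64568356  5.82897475 10.8873073 ] 0.02380779369091635 15.023876979248598
```

View pics/w2.png

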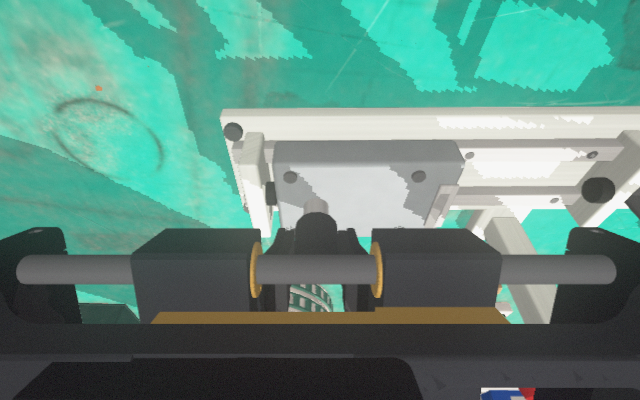

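The knob is held between the fingers at (315,225), and the carriage's left edge (272,180) has come up to the far stop's bumper (268,193). I'll press a little more to be certain.

Emit:
{"method": "apply_moves", "body": {
  "moves": [
    [0,-0.03,0,0,0,0,0],
    [0,-0.04,0,0,0,0,0],
    [0,-0.04,0,0,0,0,0]
  ]
}}

```text
time_s: 6.25
tool_pos: [0.5516, -0.1041, 0.0632]
tool_rot: [179.0, 32.6, -176.2]
force: [-7.8, 19.4, 17.8]
grip_width: 0.0242
grasp_force: 15.0
```

```bash
python3 - <<'E'
from kin import *
o=env.get_obs();print(inv(o['tool_pos']),o['qpos'].round(),o['force'],o['grip_width'],o['grasp_force'])
E
```

```text
[[ 0.00384269 -0.23997839  0.06321966]] [ 55.  -4. -38. 132. -36.  24. 141.] [-7.80711688 19.42365297 17.84698506] 0.024177154735161972 15.020016660237161
```

Emit:
{"method": "apply_moves", "body": {
  "moves": [
    [0,0.08,0,0,0,0,0],
    [0,0.16,0,0,0,0,0],
    [0,0.24,0,0,0,0,0],
    [0,0.32,0,0,0,0,0],
    [0,0.39,0,0,0,0,0],
    [0,0.44,0,0,0,0,0],
    [0,0.48,0,0,0,0,0],
    [0,0.51,0,0,0,0,0],
    [0,0.51,0,0,0,0,0]
  ]
}}

```text
time_s: 7.15
tool_pos: [0.5452, -0.0114, 0.0638]
tool_rot: [179.6, 32.9, -176.5]
force: [4.6, 1.4, -3.8]
grip_width: 0.0241
grasp_force: 15.0
```

```bash
python3 - <<'E'
from kin import *
o=env.get_obs();print(inv(o['tool_pos']),o['tool_rot'],o['qpos'].round(),o['force'],o['grip_width'],o['grasp_force'])
E
```

```text
[[ 0.00389191 -0.14698555  0.06382489]] [ 179.64339949   32.87917576 -176.52910975] [ 53. -10. -49. 135. -31.  20. 122.] [ 4.60500963  1.37484296 -3.81354469] 0.024149429328876083 14.973291149362922
```

Emit:
{"method": "apply_moves", "body": {
  "moves": [
    [0,0.03,0,0,0,0,0],
    [0,0.045,0,0,0,0,0],
    [0,0.05,0,0,0,0,0],
    [0,0.05,0,0,0,0,0]
  ]
}}

```text
time_s: 7.55
tool_pos: [0.5446, -0.0031, 0.0639]
tool_rot: [179.7, 32.9, -176.6]
force: [6.1, -1.7, -5.0]
grip_width: 0.0236
grasp_force: 15.0
```

```bash
python3 - <<'E'
from kin import *
o=env.get_obs();print(inv(o['tool_pos']),o['tool_rot'],o['qpos'].round(),o['force'],o['grip_width'],o['grasp_force'])
E
```

```text
[[ 0.00392079 -0.13873971  0.06388816]] [ 179.68336423   32.9118992  -176.64827681] [ 53. -10. -51. 135. -30.  20. 120.] [ 6.10469489 -1.71033522 -5.00665648] 0.02360845712490511 14.971666722558439
```

Emit:
{"method": "apply_moves", "body": {
  "moves": [
    [0,0.02,0,0,0,0,0],
    [0,0.025,0,0,0,0,0],
    [0,0.025,0,0,0,0,0]
  ]
}}

```text
time_s: 7.85
tool_pos: [0.5445, -0.0013, 0.064]
tool_rot: [179.8, 33.0, -176.8]
force: [8.5, -9.0, -9.3]
grip_width: 0.0241
grasp_force: 15.0
```

```bash
python3 - <<'E'
from kin import *
o=env.get_obs();print(inv(o['tool_pos']),o['tool_rot'],o['qpos'].round(),o['force'],o['grip_width'],o['grasp_force'])
E
```

```text
[[ 0.00391454 -0.13690288  0.06399982]] [ 179.81397891   32.99566811 -176.82464838] [ 53. -10. -51. 136. -30.  20. 119.] [ 8.53234462 -9.027083   -9.33799   ] 0.02407153648010458 14.976642322872067
```

Emit:
{"method": "apply_moves", "body": {
  "moves": [
    [0,-0.01,0,0,0,0,0.5],
    [0,-0.01,0,0,0,0,0.5],
    [0,-0.01,-0.05,0,0,0,0.5],
    [0,-0.01,-0.25,0,0,0,0.5],
    [0,0.1,-0.45,0,0,0,0.5],
    [0,0.25,-0.5,0,0,0,0.5],
    [0,0.4,-0.5,0,0,0,0.5],
    [0,0.4,-0.5,0,0,0,0.5]
  ]
}}

```text
time_s: 8.65
tool_pos: [0.5146, 0.0507, 0.1172]
tool_rot: [179.7, 31.8, -176.3]
force: [0.1, -0.7, 1.0]
grip_width: 0.0436
grasp_force: 0.0
```

```bash
cat >> h.py <<'E'
def onplane(c,px,u=UN,x=0):
    o,d=ray(c,px); o=inv(o,u)[0]; d=U((0,0,-u[2]),d)[0]; return o+d*(x-o[0])/d[0]
def latch(th,ph):
    L=np.array([.025*np.cos(th-.263),.054+.025*np.sin(th-.263)])
    b=L+.09*np.array([-np.cos(ph),np.sin(ph)]); g=b+.036*np.array([np.sin(ph),np.cos(ph)])
    return L,b,g,np.array([.103*np.cos(th),.054+.103*np.sin(th)])
E
python3 - <<'E'
from kin import *
o=env.get_obs();print(inv(o['tool_pos']),o['tool_rot'],o['qpos'].round(),o['force'])
c=cal('wrist'); snap('wrist','w3.png'); print(c)
for t in ['lever_end','loop_bar','loop_grip','keeper_seat']:
    print(t,[(np.round(d['location']),round(d['conf'],2)) for d in masks_of('wrist',t)[:2]])
S=cal('scene')
print(onplane(S,(289.3,230.7)),onplane(S,(252,254)))
E
```

```text
[[-0.02225101 -0.08294138  0.11716538]] [ 179.70905604   31.80592849 -176.2534696 ] [ -0. -17. -10. 136.   1.  29.  83.] [ 0.13321516 -0.65449366  0.96183138]
{'fov_y': 65.26726000000298, 'cx': 315.8128422435574, 'cy': 200.3277785373559, 'position': array([0.35886519, 0.03925227, 0.23684872]), 'orientation': array([-46.51280082,  -0.22781756,  93.97393065])}
lever_end [(array([432., 213.]), 0.83)]
loop_bar [(array([367., 204.]), 0.91), (array([431., 209.]), 0.32)]
loop_grip [(array([367., 203.]), 0.89)]
keeper_seat [(array([280., 168.]), 0.7)]
[ 0.         -0.05596494  0.12729802] [0.         0.06928367 0.13595285]
```

View pics/w3.png

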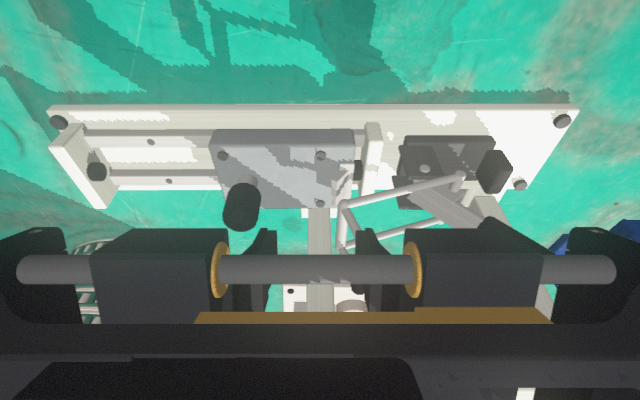

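```bash
python3 - <<'E'
from kin import *
c=cal('wrist')
L,b,g,e=latch(.87,.274)
X=lambda x,p:(x,p[0],p[1])
print(latch(.87,.274))
print('pivot-24,bar-24,bar+24,grip-22,grip22,end',proj(c,U(UN,[X(-.024,L),X(-.024,b),X(.024,b),X(-.022,g),X(.022,g),X(0,e)])).round().tolist())
print('knobtop,plate corners',proj(c,U(UN,[(0,-.14,.094),(-.045,-.3,.012),(-.045,.13,.012),(-.036,-.0535,.046),(-.036,-.1655,.046)])).round().tolist())
E
```

```text
(array([0.02053407, 0.06826015]), array([-0.06610859,  0.09261274]), array([-0.05636755,  0.12726981]), array([0.06641713, 0.13272588]))
pivot-24,bar-24,bar+24,grip-22,grip22,end [[459.0, 180.0], [342.0, 204.0], [338.0, 246.0], [362.0, 249.0], [355.0, 285.0], [550.0, 275.0]]
knobtop,plate corners [[239.0, 229.0], [46.0, 114.0], [581.0, 113.0], [356.0, 148.0], [207.0, 148.0]]
```

The picture shows the loop's near wire from pin (462,177) to hook bar (342,205), which matches my model (lever 0.87 rad, loop slope 0.27 rad) within 3 px. The right finger is close to the pull bar, so I'll check reach for the pinch.

```bash
python3 - <<'E'
from kin import *
o=env.get_obs();q=o['qpos']
x,r=fk(q,s,p); print('model err',(x-o['tool_pos']).round(4))
for P in [(-.008,-.0564,.119),(-.008,-.095,.085),(-.008,-.0785,.077)]:
  for yo in (0,12):
   for l in (30,33,36,39):
    print(P,yo,l,[(round(e,1),a.round().astype(int).tolist()) for a,e in [ik(U(UN,P)[0]+(x-o['tool_pos']),Rt(l,yawoff=yo),q0) for q0 in (q,)]])
E
```

```text
model err [-0.0052  0.0169 -0.0045]
(-0.008, -0.0564, 0.119) 0 30 [(np.float64(0.0), [-1, -13, -14, 132, 4, 32, 76])]
(-0.008, -0.0564, 0.119) 0 33 [(np.float64(0.0), [0, -15, -15, 134, 5, 28, 74])]
(-0.008, -0.0564, 0.119) 0 36 [(np.float64(1.8), [-16, -15, 0, 135, 16, 27, 66])]
(-0.008, -0.0564, 0.119) 0 39 [(np.float64(3.7), [-18, -15, 0, 136, 23, 27, 58])]
(-0.008, -0.0564, 0.119) 12 30 [(np.float64(0.0), [-3, -13, -5, 132, -10, 32, 106])]
(-0.008, -0.0564, 0.119) 12 33 [(np.float64(0.0), [-4, -15, -2, 135, -12, 28, 108])]
(-0.008, -0.0564, 0.119) 12 36 [(np.float64(2.1), [-5, -15, 0, 135, -15, 27, 112])]
(-0.008, -0.0564, 0.119) 12 39 [(np.float64(4.4), [-4, -15, 0, 136, -21, 27, 119])]
(-0.008, -0.095, 0.085) 0 30 [(np.float64(0.0), [1, -11, -9, 134, 1, 27, 85])]
(-0.008, -0.095, 0.085) 0 33 [(np.float64(0.0), [1, -13, -9, 137, 1, 23, 84])]
(-0.008, -0.095, 0.085) 0 36 [(np.float64(0.0), [19, -15, -28, 138, -9, 19, 91])]
(-0.008, -0.095, 0.085) 0 39 [(np.float64(2.5), [22, -15, -32, 138, -10, 19, 90])]
(-0.008, -0.095, 0.085) 12 30 [(np.float64(0.0), [1, -11, -1, 134, -17, 28, 
[... 227 characters left out ...]
6, -15, 42, 138, -16, 19, 128])]
(-0.008, -0.0785, 0.077) 0 30 [(np.float64(0.0), [0, -10, -11, 135, 4, 26, 79])]
(-0.008, -0.0785, 0.077) 0 33 [(np.float64(0.0), [1, -12, -12, 137, 5, 22, 77])]
(-0.008, -0.0785, 0.077) 0 36 [(np.float64(0.0), [18, -14, -31, 138, -3, 18, 81])]
(-0.008, -0.0785, 0.077) 0 39 [(np.float64(1.7), [28, -15, -43, 138, -8, 17, 84])]
(-0.008, -0.0785, 0.077) 12 30 [(np.float64(0.0), [0, -10, -3, 135, -15, 27, 114])]
(-0.008, -0.0785, 0.077) 12 33 [(np.float64(0.0), [-2, -11, 0, 137, -19, 23, 120])]
(-0.008, -0.0785, 0.077) 12 36 [(np.float64(0.0), [38, -14, -41, 138, -45, 22, 138])]
(-0.008, -0.0785, 0.077) 12 39 [(np.float64(2.1), [51, -15, -53, 138, -56, 23, 148])]
```

```bash
python3 - <<'E'
from kin import *
print(cmd(U(UN,(-.055,-.085,.11))[0],Rt(28)),cmd(U(UN,(-.055,-.0564,.120))[0],Rt(30)),cmd(U(UN,(-.012,-.0564,.120))[0],Rt(34)))
E
```

```text
[ 0.153 -0.006 -0.06   0.002  0.043 -0.002] [ 0.127  0.137 -0.102  0.002  0.02  -0.002] [-0.056  0.137  0.011  0.002 -0.027 -0.002]
```

Emit:
{"method": "apply_moves", "body": {
  "moves": [
    [0.08,-0.01,-0.03,0,0.03,0,0.5],
    [0.153,-0.01,-0.06,0,0.043,0,0.5],
    [0.153,-0.01,-0.06,0,0.043,0,0.5],
    [0.14,0.08,-0.09,0,0.02,0,0.5],
    [0.127,0.137,-0.1,0,0.02,0,0.5],
    [0.127,0.137,-0.1,0,0.02,0,0.5],
    [0.127,0.137,-0.1,0,0.02,0,0.5]
  ]
}}

```text
time_s: 9.6
tool_pos: [0.4959, 0.0772, 0.1113]
tool_rot: [179.9, 29.5, -176.3]
force: [0.6, -0.1, -0.1]
grip_width: 0.0439
grasp_force: 0.0
```

```bash
python3 - <<'E'
from kin import *
o=env.get_obs();print(inv(o['tool_pos']),o['tool_rot'],o['qpos'].round(1),o['force'])
c=cal('wrist'); snap('wrist','w4.png')
L,b,g,e=latch(.87,.274)
X=lambda x,p:(x,p[0],p[1])
print('pivot-24,bar-24,bar+24,grip-22,grip22,end',proj(c,U(UN,[X(-.024,L),X(-.024,b),X(.024,b),X(-.022,g),X(.022,g),X(0,e)])).round().tolist())
print(cmd(U(UN,(-.012,-.0564,.120))[0],Rt(34)))
E
```

```text
[[-0.03903342 -0.05522123  0.11128343]] [ 179.85781407   29.53387865 -176.2818566 ] [ -5.4 -17.2  -9.9 135.8   5.2  32.3  74.5] [ 0.60630032 -0.078638   -0.09396093]
pivot-24,bar-24,bar+24,grip-22,grip22,end [[416.0, 202.0], [301.0, 227.0], [303.0, 266.0], [314.0, 270.0], [315.0, 304.0], [499.0, 295.0]]
[-0.14  -0.004  0.029 -0.    -0.052 -0.003]
```

View pics/w4.png

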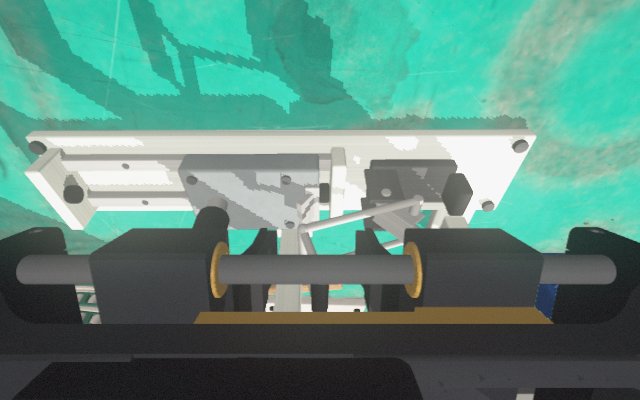

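The pull bar shows at about (319,297), midway between the fingers (275 and 360), as the model predicts. Moving in and pinching.

Emit:
{"method": "apply_moves", "body": {
  "moves": [
    [-0.07,-0.004,0.015,0,-0.03,0,0.5],
    [-0.14,-0.004,0.029,0,-0.052,0,0.5],
    [-0.14,-0.004,0.029,0,-0.052,0,0.5],
    [-0.14,-0.004,0.029,0,-0.052,0,0.5]
  ]
}}

```text
time_s: 10.05
tool_pos: [0.5226, 0.0781, 0.1198]
tool_rot: [179.8, 33.9, -176.3]
force: [0.2, 0.7, 0.3]
grip_width: 0.0433
grasp_force: 0.0
```

```bash
python3 - <<'E'
from kin import *
o=env.get_obs();print(inv(o['tool_pos']),o['tool_rot'],o['qpos'].round(1),o['force'])
print(cmd(U(UN,(-.012,-.0564,.120))[0],Rt(34)))
E
```

```text
[[-0.01235289 -0.05618733  0.11976171]] [ 179.84034129   33.9202855  -176.33703404] [ -4.2 -16.4 -10.9 136.1   7.5  26.9  72.5] [0.21176561 0.68055896 0.25512318]
[-0.002 -0.001 -0.    -0.    -0.001 -0.003]
```

Emit:
{"method": "apply_moves", "body": {
  "moves": [
    [0,0,0,0,0,0,0],
    [0,0,0,0,0,0,0],
    [0,0,0,0,0,0,0],
    [0,0,0,0,0,0,0],
    [0,0,0,0,0,0,0],
    [0,0,0,0,0,0,0],
    [0,0,0,0,0,0,0]
  ],
  "grip_force": 25
}}

```text
time_s: 10.75
tool_pos: [0.523, 0.0791, 0.1202]
tool_rot: [179.8, 34.0, -176.3]
force: [-0.3, -0.5, -0.1]
grip_width: 0.0017
grasp_force: 0.0
```

```bash
python3 - <<'E'
from kin import *
from scipy.optimize import fsolve
o=env.get_obs();T=inv(o['tool_pos'])[0];print(T,o['force'],o['grip_width'],o['grasp_force'])
def ikl(b,g0=(1.2,-.1)):
    return fsolve(lambda v:(latch(*v)[1]-b)*1e3,g0)
g0=np.array([-.0564,.1273])
v=(.87,.274)
for b in [(-.072,.090),(-.078,.084),(-.082,.076),(-.083,.068),(-.083,.060),(-.082,.053),(-.076,.050),(-.070,.050)]:
    v=ikl(np.array(b),v); g=latch(*v)[2]; 
    d=g-g0; P=T+[0,d[0],d[1]]
    print(b,'th,ph',v.round(3),'g',(g*1e3).round(1),cmd(U(UN,P)[0],Rt(34))[:3])
E
```

```text
[-0.01189326 -0.05522543  0.12024464] [-0.31644662 -0.51563795 -0.09423818] 0.0017475368351650554 0.0
(-0.072, 0.09) th,ph [1.12  0.191] g [-65.2 125.3] [ 0.005 -0.044  0.008]
(-0.078, 0.084) th,ph [1.349 0.088] g [-74.8 119.9] [ 0.02  -0.092  0.031]
(-0.082, 0.076) th,ph [ 1.509 -0.019] g [-82.7 112. ] [ 0.042 -0.132  0.063]
(-0.083, 0.068) th,ph [ 1.574 -0.113] g [-87.1 103.8] [ 0.065 -0.154  0.097]
(-0.083, 0.06) th,ph [ 1.629 -0.207] g [-90.4  95.2] [ 0.089 -0.17   0.133]
(-0.082, 0.053) th,ph [ 1.662 -0.289] g [-92.3  87.5] [ 0.111 -0.18   0.165]
(-0.076, 0.05) th,ph [ 1.428 -0.304] g [-86.8  84.3] [ 0.12  -0.152  0.178]
(-0.07, 0.05) th,ph [ 1.073 -0.248] g [-78.8  84.9] [ 0.118 -0.113  0.176]
```

```bash
python3 - <<'E'
from kin import *
im=snap('wrist'); c=cal('wrist')
L,b,g,e=latch(.87,.274)
X=lambda x,p:(x,p[0],p[1])
print('pivot-24,bar-24,bar+24,grip-22,grip22,end',proj(c,U(UN,[X(-.024,L),X(-.024,b),X(.024,b),X(-.022,g),X(.022,g),X(0,e)])).round().tolist())
a=cv2.imread('pics/w4.png')
A=cv2.resize(a[180:340,220:420],None,fx=2,fy=2,interpolation=cv2.INTER_CUBIC);B=cv2.resize(im[180:340,220:420,::-1],None,fx=2,fy=2,interpolation=cv2.INTER_CUBIC)
sd=snap('side')[130:230,250:350,::-1]; sc=snap('scene')[200:300,240:340,::-1]
C=np.hstack([cv2.resize(t,None,fx=2.6,fy=2.6,interpolation=cv2.INTER_CUBIC) for t in (sd,sc)])
C=np.hstack([C,np.zeros((260,800-C.shape[1],3),np.uint8)]); cv2.imwrite('pics/cmp.png',np.vstack([np.hstack([A,B]),C]))
E
```

```text
pivot-24,bar-24,bar+24,grip-22,grip22,end [[423.0, 163.0], [299.0, 188.0], [302.0, 231.0], [314.0, 233.0], [315.0, 270.0], [510.0, 260.0]]
```

View pics/cmp.png

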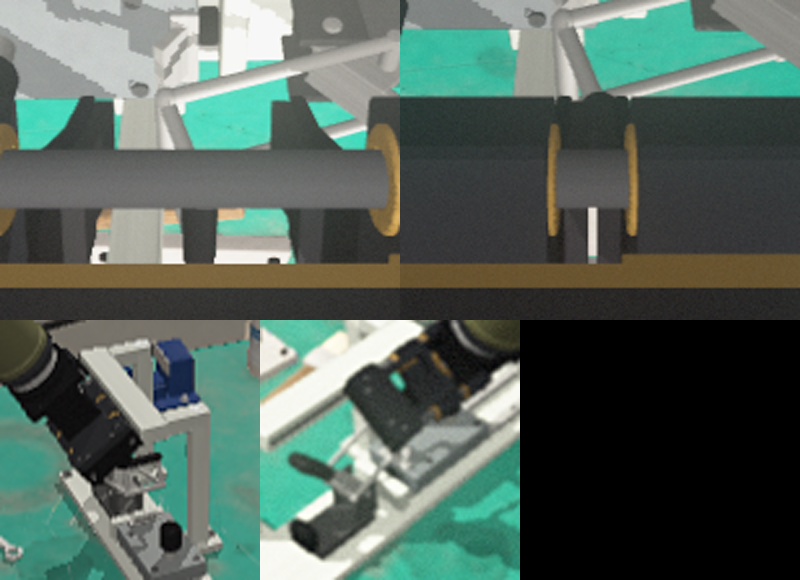

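```bash
python3 - <<'E'
from kin import *
S=cal('scene');c=cal('wrist');o=env.get_obs()
X=lambda x,p:(x,p[0],p[1])
for th,ph in ((.87,.274),(.87,.35),(.8,.3)):
  L,b,g,e=latch(th,ph)
  P=U(UN,[X(-.024,b),X(.024,b),X(-.022,g),X(.022,g),X(-.013,e),X(.013,e)])
  print(th,ph,((proj(S,P)-[210,190])*3).round().tolist()); print('   wr',proj(c,P)[:4].round().tolist())
Rg=R.from_euler('xyz',o['tool_rot'],degrees=True)
for d in (0,.01,.019,.03,.05): print('axis',d,[proj(c,o['tool_pos']+Rg.apply([x,0,-d]))[0].round().tolist() for x in (-.0095,0,.0095)])
E
```

```text
0.87 0.274 [[268.0, 159.0], [229.0, 134.0], [257.0, 133.0], [220.0, 111.0], [140.0, 201.0], [118.0, 185.0]]
   wr [[299.0, 188.0], [302.0, 231.0], [314.0, 233.0], [315.0, 270.0]]
0.87 0.35 [[266.0, 154.0], [226.0, 130.0], [253.0, 131.0], [216.0, 108.0], [140.0, 201.0], [118.0, 185.0]]
   wr [[302.0, 195.0], [304.0, 238.0], [322.0, 241.0], [321.0, 277.0]]
0.8 0.3 [[266.0, 159.0], [227.0, 134.0], [255.0, 134.0], [218.0, 112.0], [136.0, 209.0], [114.0, 193.0]]
   wr [[302.0, 189.0], [304.0, 232.0], [318.0, 234.0], [318.0, 271.0]]
axis 0 [[316.0, 247.0], [316.0, 233.0], [316.0, 219.0]]
axis 0.01 [[316.0, 254.0], [316.0, 239.0], [316.0, 224.0]]
axis 0.019 [[316.0, 260.0], [316.0, 245.0], [316.0, 229.0]]
axis 0.03 [[316.0, 269.0], [316.0, 253.0], [316.0, 236.0]]
axis 0.05 [[316.0, 289.0], [316.0, 271.0], [316.0, 252.0]]
```

```bash
python3 - <<'E'
from kin import *
D=cal('side');S=cal('scene')
X=lambda x,p:(x,p[0],p[1])
L,b,g,e=latch(.85,.29)
P=U(UN,[X(-.024,b),X(.024,b),X(-.022,g),X(.022,g),X(-.013,e),X(.013,e)])
print(proj(D,P).round(1).tolist())
im=snap('side')
A=cv2.resize(im[150:220,270:340,::-1],(400,400),interpolation=cv2.INTER_CUBIC)
a=cv2.imread('pics/side0.png')
B=cv2.resize(a[150:220,270:340],(400,400),interpolation=cv2.INTER_CUBIC)
cv2.imwrite('pics/sd.png',np.hstack([A,B]))
E
```

```text
[[298.7, 197.3], [312.8, 193.6], [297.7, 186.3], [310.7, 183.0], [285.7, 165.6], [293.1, 163.8]]
```

View pics/sd.png

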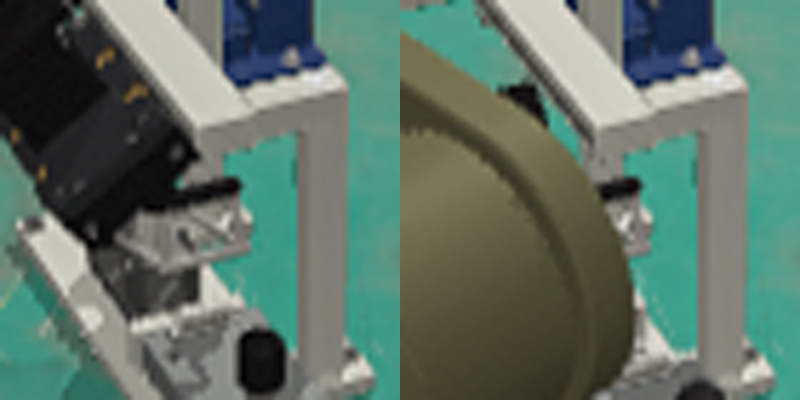

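The side view now shows the whole loop: pull bar right end at (312,182.5) and hook bar from (299,197) to (314,193), within 2 px of the model.

```bash
python3 - <<'E'
from kin import *
D=cal('side');o=env.get_obs();Rg=R.from_euler('xyz',o['tool_rot'],degrees=True)
f=lambda p:((proj(D,p)[0]-[270,150])*400/70).round().tolist()
for d in (0,.019,.04,.07): print(d,[f(o['tool_pos']+Rg.apply([x,0,-d])) for x in (-.0095,0,.0095)])
print('body',[f(o['tool_pos']+Rg.apply([x,y,-.07])) for x in (-.0375,.0375) for y in (-.095,.095)])
print('beam',f(U(UN,(-.0155,-.095,.18))),f(U(UN,(.0195,-.095,.18))))
X=lambda x,p:(x,p[0],p[1])
for t in ((.85,.29),(.85,.34),(.8,.3),(.9,.3)):
  L,b,g,e=latch(*t); print(t,[f(U(UN,X(x,p))) for x,p in ((-.024,b),(.024,b),(-.022,g),(.022,g))])
E
```

```text
0 [[189.0, 204.0], [176.0, 215.0], [163.0, 227.0]]
0.019 [[170.0, 184.0], [157.0, 196.0], [144.0, 207.0]]
0.04 [[149.0, 162.0], [136.0, 174.0], [122.0, 186.0]]
0.07 [[118.0, 130.0], [105.0, 142.0], [91.0, 154.0]]
body [[230.0, 187.0], [92.0, 11.0], [118.0, 285.0], [-10.0, 102.0]]
beam [196.0, 161.0] [257.0, 146.0]
(0.85, 0.29) [[164.0, 270.0], [244.0, 249.0], [158.0, 208.0], [233.0, 188.0]]
(0.85, 0.34) [[163.0, 263.0], [243.0, 241.0], [156.0, 199.0], [230.0, 180.0]]
(0.8, 0.3) [[163.0, 270.0], [244.0, 248.0], [157.0, 207.0], [232.0, 188.0]]
(0.9, 0.3) [[164.0, 268.0], [245.0, 247.0], [158.0, 205.0], [233.0, 186.0]]
```

```bash
python3 - <<'E'
from kin import *
for P,l in [((-.045,-.055,.110),30),((-.05,.02,.112),30),((-.05,.085,.112),32),((-.010,.085,.112),34)]:
  print(P,cmd(U(UN,P)[0],Rt(l)))
E
```

```text
(-0.045, -0.055, 0.11) [ 0.166  0.001 -0.05   0.     0.047 -0.003]
(-0.05, 0.02, 0.112) [ 0.183  0.376 -0.072  0.     0.047 -0.003]
(-0.05, 0.085, 0.112) [ 0.184  0.701 -0.072  0.     0.023 -0.003]
(-0.01, 0.085, 0.112) [ 0.018  0.701  0.04   0.     0.    -0.003]
```

Emit:
{"method": "apply_moves", "body": {
  "moves": [
    [0.08,0,-0.025,0,0.02,0,0],
    [0.166,0,-0.05,0,0.047,0,0],
    [0.18,0.1,-0.06,0,0.047,0,0],
    [0.183,0.25,-0.07,0,0.047,0,0],
    [0.183,0.4,-0.07,0,0.047,0,0],
    [0.184,0.55,-0.07,0,0.03,0,0],
    [0.184,0.7,-0.07,0,0.023,0,0],
    [0.184,0.7,-0.07,0,0.023,0,0],
    [0.1,0.7,0,0,0,0,0],
    [0.018,0.7,0.04,0,0,0,0],
    [0.018,0.7,0.04,0,0,0,0],
    [0.018,0.7,0.04,0,0,0,0]
  ]
}}

```text
time_s: 12.15
tool_pos: [0.515, 0.218, 0.1116]
tool_rot: [179.8, 33.9, -176.3]
force: [-0.1, 0.6, -0.5]
grip_width: 0.0009
grasp_force: 0.0
```

```bash
python3 - <<'E'
from kin import *
o=env.get_obs();print(inv(o['tool_pos']),o['tool_rot'],o['qpos'].round(1),o['force'],o['grip_width'])
for P,l in [((-.010,.085,.112),34),((-.008,.055,.114),34),((-.008,.040,.114),34)]:
  print(P,cmd(U(UN,P)[0],Rt(l)))
E
```

```text
[[-0.01014916  0.08392333  0.11158254]] [ 179.83781961   33.94812271 -176.33793779] [ -9.5  -8.7 -26.9 130.7  27.8  31.   35.8] [-0.08105325  0.64111668 -0.52299009] 0.0009420314703753546
(-0.01, 0.085, 0.112) [-0.002  0.005 -0.001 -0.    -0.001 -0.003]
(-0.008, 0.055, 0.114) [-0.016 -0.145 -0.004 -0.    -0.001 -0.003]
(-0.008, 0.04, 0.114) [-0.017 -0.22  -0.004 -0.    -0.001 -0.003]
```

Emit:
{"method": "apply_moves", "body": {
  "moves": [
    [-0.016,-0.05,-0.004,0,0,0,0],
    [-0.016,-0.1,-0.004,0,0,0,0],
    [-0.016,-0.14,-0.004,0,0,0,0],
    [-0.016,-0.17,-0.004,0,0,0,0]
  ]
}}

```text
time_s: 12.55
tool_pos: [0.5208, 0.1936, 0.1199]
tool_rot: [179.3, 34.6, -176.0]
force: [-24.3, 14.5, 24.2]
grip_width: 0.0006
grasp_force: 18.4
```

```bash
python3 - <<'E'
from kin import *
o=env.get_obs();print(inv(o['tool_pos']),o['force'])
for n in ('scene','side'):
  snap(n)
  for t in ['lever_end','loop_grip','loop_bar']:
    print(n,t,[(np.round(d['location']),round(d['conf'],2),d['pixels'].sum()) for d in masks_of(n,t)[:2]])
E
```

```text
[[-0.00606852  0.05915066  0.11992854]] [-24.31705944  14.48070572  24.21447153]
scene lever_end [(array([277., 264.]), 0.55, np.int64(31))]
scene loop_grip []
scene loop_bar [(array([288., 254.]), 0.61, np.int64(76))]
side lever_end [(array([295., 188.]), 0.92, np.int64(489))]
side loop_grip [(array([298., 192.]), 0.48, np.int64(118))]
side loop_bar [(array([311., 219.]), 0.57, np.int64(673)), (array([296., 187.]), 0.56, np.int64(324))]
```

```bash
python3 - <<'E'
from kin import *
S=cal('scene')
W3={'fov_y': 65.26726,'cx': 315.8128,'cy': 200.3278,'position':np.array([0.35886519,0.03925227,0.23684872]),'orientation':np.array([-46.51280082,-0.22781756,93.97393065])}
k,e=tri(ray(S,(258.3,283.3)),ray(W3,(495,172)));print('blk',inv(k),e)
print('w3 lever_end pred (.87)',[proj(W3,U(UN,(x,.103*np.cos(t),.054+.103*np.sin(t))))[0].round() for t in (.6,.87,1.1) for x in (-.013,.013)])
print([proj(W3,U(UN,(x,.053*np.cos(t),.054+.053*np.sin(t))))[0].round() for t in (.6,.87,1.1) for x in (-.013,.013)])
o=env.get_obs();print(o['wrist_torque'],o['force'],o['effort'].round(1))
E
```

```text
blk [[-0.00639845  0.06742706  0.0390043 ]] 0.003933969178505783
w3 lever_end pred (.87) [array([570., 235.]), array([549., 257.]), array([559., 262.]), array([537., 283.]), array([538., 281.]), array([517., 301.])]
[array([491., 204.]), array([478., 226.]), array([484., 215.]), array([470., 237.]), array([472., 222.]), array([460., 245.])]
[1.99558689 1.3619243  1.45890124] [-20.4675826    9.68909769  20.15262535] [  8.8  -8.6   9.7 -22.5   2.7   0.1  -0. ]
```

Emit:
{"method": "apply_moves", "body": {
  "moves": [
    [0.06,0.0,-0.01,0,0,0,0],
    [0.07,0.0,-0.01,0,0,0,0]
  ]
}}

```text
time_s: 13.15
tool_pos: [0.5055, 0.1845, 0.1082]
tool_rot: [179.9, 34.0, -176.1]
force: [0.3, 0.0, 0.6]
grip_width: 0.0005
grasp_force: 0.0
```

```bash
python3 - <<'E'
from kin import *
o=env.get_obs();print(inv(o['tool_pos']),o['tool_rot'],o['force'],o['wrist_torque'],o['qpos'].round(1))
im=snap('wrist'); c=cal('wrist')
d=masks_of('wrist','lever_end'); print([(x['location'],x['conf'],x['pixels'].sum()) for x in d[:2]])
for t in (.8,.87,.95,1.05,1.2):
  L,b,g,e=latch(t,1.155-t); print(t,proj(c,U(UN,[(-.024,*L),(-.024,*b),(-.022,*g),(-.013,*e),(-.013,.053*np.cos(t),.054+.053*np.sin(t))])).round().tolist())
# bright-on-dark wire: print gray rows crop
g=cv2.cvtColor(im,cv2.COLOR_RGB2GRAY)
s=cv2.resize(im[120:240,160:420],(87,40),interpolation=cv2.INTER_AREA).astype(int)
ch=np.full(s.shape[:2],'.'); r,gg,b=s[...,0],s[...,1],s[...,2]
ch[(gg-r)>40]=' '; m=np.abs(r-gg)<30; v=s.mean(2)
for lo,hi,k in ((0,60,'#'),(60,110,'x'),(110,170,'o'),(170,256,'@')): ch[m&(v>=lo)&(v<hi)]=k
print('\n'.join(''.join(x) for x in ch))
E
```

```text
[[-0.02195068  0.05117697  0.10816419]] [ 179.89825522   34.01402989 -176.13463244] [0.26003045 0.04833685 0.59876329] [ 0.05457949  0.58378649 -0.03741566] [ -9.5 -12.2 -23.1 134.   23.5  29.1  42.7]
[([184.1, 202.7], 0.71, np.int64(4299)), ([105.9, 171.6], 0.56, np.int64(12616))]
0.8 [[275.0, 185.0], [140.0, 220.0], [141.0, 268.0], [352.0, 270.0], [296.0, 222.0]]
0.87 [[274.0, 186.0], [138.0, 214.0], [134.0, 263.0], [343.0, 277.0], [292.0, 225.0]]
0.95 [[272.0, 188.0], [136.0, 208.0], [128.0, 256.0], [333.0, 285.0], [287.0, 229.0]]
1.05 [[269.0, 190.0], [136.0, 200.0], [121.0, 246.0], [318.0, 294.0], [280.0, 232.0]]
1.2 [[265.0, 192.0], [137.0, 188.0], [114.0, 232.0], [293.0, 305.0], [269.0, 236.0]]
@@@@@@@@@@@@@@@@@@@@@@@@@@@@@@@@@@@@@@@@@@@@@@@@@@@@@@@@@@@@@@@@@@@@@@@@@@@@@@@oooo@@@ 
@@@@@@@@@@@@@@@@@@@@@@@@@@@@@@@@@@@@@@@@@@@@@@@@@@@@@@@@@@@@@@@@@@@@@@@@@@@@@@ooooo@@@ 
@@@@@@@@@@@@@@@@@@@@@@@@@@@@@@@@@@@@@@@@@@@@@@@@@@@@@@@@@@@@@@@@@@@@@@@@@@@@@@@oooo@@. 
@@@@@@@@@@@@@@@@@o@@@@@@@@@@@@@@@@@@@@@@@@@@@@@@@@@@@@@@@@@@@@@@@@@@@@@@@@@@@@@@@@@@@  
ooooooooooo@@@@@oo@@@@@@@@@@@@@@@@@@@
[... 2430 characters left out ...]
@@@@@@@@@@@@@@@              oooooo@oo                 .@@@@@@@@@@@                 
  @@@@@@@@@@@                    oooooooo.                    @@@@@@@@                 
  @@@@@@@@@@@                    ooooooo@                     @@@@@@@@                 
  @@@@@@@@@@                      oooooo.                     @@@@@@@@                 
 @@@@@@@@@@@   .xxxxxxxxxxxxxxxxxxxxxxxxxx.....xx       xxxxxxxxxxxxxxxxxxxx...........
 @@@@@@@@@@@  xxxxxxxxxxxxxxxxxxxxxxxxxxxxxxxxxxxxxx xxxxxxxxxxxxxxxxxxxxxxxxxxxxxxxxxx
@@@@@@@@@@@  xxxxxxxxxxxxxxxxxxxxxxxxxxxxxxxxxxxxxxx xxxxxxxxxxxxxxxxxxxxxxxxxxxxxxxxxx
@@@@@@@oooooxxxxxxxxxxxxxxxxxxxxxxxxxxxxxxxxxxxxxxxx xxxxxxxxxxxxxxxxxxxxxxxxxxxxxxxxxx
```

```bash
cat >> h.py <<'E'
def asc(im,r0,r1,c0,c1,sx=2,sy=4):
    s=cv2.resize(im[r0:r1,c0:c1],((c1-c0)//sx,(r1-r0)//sy),interpolation=cv2.INTER_AREA).astype(int)
    ch=np.full(s.shape[:2],'.'); r,g=s[...,0],s[...,1]; v=s.mean(2); ch[(g-r)>40]=' '; m=np.abs(r-g)<30
    for lo,hi,k in ((0,55,'#'),(55,90,'x'),(90,130,'o'),(130,165,'c'),(165,200,'-'),(200,256,'@')): ch[m&(v>=lo)&(v<hi)]=k
    print('\n'.join(f'{r0+i*sy:3d} '+''.join(x) for i,x in enumerate(ch)))
E
python3 - <<'E'
from kin import *
im=snap('wrist','w5.png'); asc(im,150,262,40,300)
E
```

```text
150 -----------c-cc-ccccccccccccccccccc--------------------------------cccccco-@@@@@@@@@@--ccc-@@@@@@@-ooooooooooooooooooooooooooccccc
154 -@@@@@@@@@@@@@@------ccc----ccccccc-@@@@@@@@@@---c--@@@@@@@@@@@@@@@@cccccoo-@@@@@@@@@@@cccc@@@@@@@cooooooooooooooooooooooooooooocc
158 ooc-@@@@@@@@@--@--------ccc--ccccccc-@---@@@@@@cccooc-@@@@@@@@@@@@@@-cccoooo@@@@@@@@@@@cccc-@@@@@-oooooooooooooooooooooooooooooooo
162 ooocc----@@@@@@@@@@@@@@@---cccccccccc-@@@@@@@@@-cooocc----@@@@@-@@@@@-cccoooc--@@@@@@@@cccc-@@@@@coooooooooooooooooooooooooooooooo
166 cccccccccc---@@@@@@@@@@@@@@---cccccccc-@@@@@@@@@@-ccccccccc---ccc--c---ccoooooo-@@@@@@@-ccc-@@@@@ooooooooooooooooooooooooooooooooo
170 ccccccccccccc----@@@@@@@@@@@@@@@-cccccc----------@--cccccccccc-@@@@@@@@-oooooooo-@@@@@@-cc@@@@@@coooooocccoooooooooooooooooooooooo
174 cccccccccccccccccc----@@@@@@@@@@@-----ccccccccccccccccccccccccc---@@@@@@coooooooo@@@@@@@c-@@@@@@ooooooc---coooooooocccoooooooooooo
178 @@--cccccccccccccccccc---@@@@@@@@@@@@@@--------------ccccccccccc-@@@@@@@cocooooooc@@@@@@-@@@@@@cooooooocccooooooooooccccccoooooooo
182 @@@@@-cccccccccc
[... 1979 characters left out ...]
xxxxxxxxxxxxxxxxxxxxxxxxx
242 xxx#######x#x                            oooooc          @@@@@-c------@@@@coxxxxxxxxxxxxxxxxxxxxxxxxxxxxxxxxxxxxxxxxxxxxxxxxxxxxxo
246 ############xccc.                      xxxxxxxx           ---c-@@@@@@@@@coxxxxxxxxxxxxxxxxxxxxxxxxxxxxxxxxxxxxxxxxxxxxxxxxxxxxxxxo
250 ############xxoooccc--c.              xxxxxxxxxxx         cccc--------cxxxxxxxxxxxxxxxxxxxxxxxxxxxxxxxxxxxxxxxxxxxxxxxxxxxxxxxxxxo
254 xxxxxxxxxxxxxxxxxxxxxooooooooooooooooxxxxxxxxxxxxxooooooooooooooooooooxxxxxxxxxxxxxxxxxxxxxxxxxxxxxxxxxxxxxxxxxxxxxxxxxxxxxxxxxxo.
258 xxxxxxxxxoxxxooooooooxoooooooooooooooooooooooooooooooooooooooooooooooxxxxxxxxxxxxxxxxxxxxxxxxxxxxxxxxxxxxxxxxxxxxxxxxxxxxxxxxxxxo.
```

```bash
python3 - <<'E'
from kin import *
c=cal('wrist')
b=onplane(c,(142.5,208),x=-.024)[1:]; g=onplane(c,(126,249),x=-.022)[1:]
print('bar',b,'grip',g,np.linalg.norm(b-g))
r=least_squares(lambda v:np.r_[latch(*v)[1]-b,latch(*v)[2]-g]*1e3,[1,.2]);print(r.x,r.fun,latch(*r.x))
for t in (.9,1,1.1,1.2,1.3): 
  f=lambda a,off:(-.013,a*np.cos(t)-off*np.sin(t),.054+a*np.sin(t)+off*np.cos(t))
  print(t,proj(c,U(UN,[f(.053,-.0035),f(.053,.0105),f(.103,-.0035),f(.03,-.0035)])).round().tolist())
E
```

```text
bar [-0.06449276  0.08898144] grip [-0.0641304   0.11937302] 0.030393743445476726
[0.90160289 0.19269781] [-3.76821235 -2.84391025  2.76370003  2.09818805] (array([0.02007323, 0.06890186]), array([-0.06826097,  0.08613753]), array([-0.0613667 ,  0.12147121]), array([0.06389642, 0.13478519]))
0.9 [[295.0, 223.0], [278.0, 234.0], [345.0, 276.0], [276.0, 203.0]]
1 [[289.0, 227.0], [270.0, 236.0], [331.0, 285.0], [273.0, 205.0]]
1.1 [[282.0, 231.0], [262.0, 239.0], [316.0, 294.0], [269.0, 207.0]]
1.2 [[274.0, 234.0], [254.0, 240.0], [300.0, 302.0], [265.0, 209.0]]
1.3 [[267.0, 236.0], [245.0, 241.0], [282.0, 308.0], [261.0, 210.0]]
```

```bash
python3 - <<'E'
from kin import *
for P,l in [((-.024,.072,.099),34),((-.007,.072,.097),34),((-.007,.038,.097),34)]:
  print(P,cmd(U(UN,P)[0],Rt(l)))
E
```

```text
(-0.024, 0.072, 0.099) [ 0.036  0.11   0.027 -0.    -0.001 -0.003]
(-0.007, 0.072, 0.097) [-0.029  0.111  0.083 -0.    -0.001 -0.003]
(-0.007, 0.038, 0.097) [-0.029 -0.059  0.083 -0.    -0.001 -0.003]
```

Emit:
{"method": "apply_moves", "body": {
  "moves": [
    [0.036,0.06,0.027,0,0,0,0],
    [0.036,0.11,0.027,0,0,0,0],
    [0.0,0.11,0.055,0,0,0,0],
    [-0.029,0.11,0.083,0,0,0,0],
    [-0.029,0.11,0.083,0,0,0,0],
    [-0.029,0.06,0.083,0,0,0,0],
    [-0.029,0.02,0.083,0,0,0,0],
    [-0.029,-0.02,0.083,0,0,0,0],
    [-0.029,-0.05,0.083,0,0,0,0],
    [-0.029,-0.06,0.083,0,0,0,0]
  ]
}}

```text
time_s: 14.3
tool_pos: [0.5219, 0.1723, 0.0976]
tool_rot: [179.8, 34.0, -176.3]
force: [-0.7, 1.7, 0.6]
grip_width: 0.0005
grasp_force: 0.5
```

```bash
python3 - <<'E'
from kin import *
o=env.get_obs();print(inv(o['tool_pos']),o['tool_rot'][1],o['force'],o['qpos'].round(1))
im=snap('wrist'); asc(im,150,262,40,300)
c=cal('wrist')
for t in (.93,1.1,1.2,1.3):
  L,b,g,e=latch(t,1.13-t); print(t,proj(c,U(UN,[(-.024,*L),(-.024,*b),(-.022,*g),(-.013,.053*np.cos(t),.054+.053*np.sin(t))])).round().tolist())
E
```

```text
[[-0.00645804  0.03785485  0.09756255]] 34.00242019424479 [-0.67223885  1.66192617  0.55864883] [ -7.6  -9.8 -22.4 133.7  24.8  26.7  43.6]
150 -@@@------cccccccccc-----------------ccccccc-@@-cooooo--@@@@-@@@@@@@@@@-cccccoc@@@@@@@@@@-ccccc-@@@@@@-ooooooooooooooooooooooooooo
154 cc------------ccccccccc---------------ccccccc-@@-coocco---@@@@@@@@@@@@@@-ccccoo-@@@@@@@@@@-ccccc@@@@@@cooooooooooooooooooooooooooo
158 cccccc----------------cccc------@@-----ccccccc-@@-cccccccccc--------------ccooooooc@@@@@@@@cccc-@@@@@@oooooooooooooooooooooooooooo
162 cccccccccc--------@@-@@---ccc-----@@----ccccccc-@@---ccccccccccc----@@----cccoooooo-@@@@@@@-ccc@@@@@@-oooooooooooooooooooooooooooo
166 ccccccccccccccc----@--@--@@---cccc---@@@-ccccccc-@@@@-ccccccccccc-@@@@@@@@-ccooooooo@@@@@@@-cc-@@@@@@coooooocccccooooooooocooooooo
170 cccccccccccccccccccc--@@-@-@-@@----cccc---ccccccc---@@-ccccccccccccc-@@@@@@-coooooooo@@@@@@@--@@@@@@@oooooooc---coooooooocccccoooo
174 --ccccccccccccccccccccc---@-@@@@@@@----ccccccccc-ccc---cccccccccccc--@@@@@@-cooooooooc@@@@@@@@@@@@@@coooooooooooooooooooooooccccoo
178 @@@cccccccc
[... 2396 characters left out ...]
xxxxxxxxxxxxxxxxxo
250 ############xxoccccccc.                 xxxxxxxxxxxxxoccc-  ----------cxxxxxxxxxxxxxxxxxxxxxxxxxxxxxxxxxxxxxxxxxxxxxxxxxxxxxxxxxxo
254 xxxxxxxxxxxxxxxxxxxxoooooooooooooooooooooxxxxxxxxxxxxxxoooooooooooooooxxxxxxxxxxxxxxxxxxxxxxxxxxxxxxxxxxxxxxxxxxxxxxxxxxxxxxxxxxoo
258 xxxxxxxxxxxxxxxxxxxxxxxxxoxooooooooooooooooooooooooooooooooooooooooooxxxxxxxxxxxxxxxxxxxxxxxxxxxxxxxxxxxxxxxxxxxxxxxxxxxxxxxxxxxo.
0.93 [[287.0, 182.0], [140.0, 203.0], [131.0, 255.0], [306.0, 226.0]]
1.1 [[283.0, 185.0], [140.0, 189.0], [120.0, 238.0], [293.0, 232.0]]
1.2 [[279.0, 187.0], [141.0, 180.0], [116.0, 227.0], [285.0, 235.0]]
1.3 [[276.0, 188.0], [144.0, 172.0], [114.0, 216.0], [276.0, 237.0]]
```

```bash
python3 - <<'E'
from kin import *
c=cal('wrist')
b=onplane(c,(138.5,183),x=-.024)[1:]; g=onplane(c,(111.5,223),x=-.022)[1:]
r=least_squares(lambda v:np.r_[latch(*v)[1]-b,latch(*v)[2]-g]*1e3,[1.2,0]);print(b,g,r.x,r.fun,latch(*r.x))
g=latch(*r.x)[2]
for P,l in [((-.045,.045,.097),32),((-.045,g[0],.097),32),((-.002,g[0],g[1]-.0125),34)]:
  print(np.round(P,4),cmd(U(UN,P)[0],Rt(l)))
E
```

```text
[-0.07600756  0.0702696 ] [-0.08119567  0.10087583] [ 1.30851606 -0.09126806] [-1.08146624 -2.842741    0.8255472   2.40119459] (array([0.01253639, 0.07562959]), array([-0.07708903,  0.06742686]), array([-0.08037012,  0.10327703]), array([0.0267062 , 0.15347753]))
[-0.045  0.045  0.097] [ 0.162  0.034 -0.105 -0.     0.023 -0.003]
[-0.045  -0.0804  0.097 ] [ 0.159 -0.592 -0.105 -0.     0.023 -0.003]
[-0.002  -0.0804  0.0908] [-0.002 -0.592  0.041 -0.     0.    -0.003]
```

Emit:
{"method": "apply_moves", "body": {
  "moves": [
    [0.08,0.03,-0.05,0,0.01,0,0],
    [0.162,0.034,-0.105,0,0.023,0,0],
    [0.162,-0.05,-0.105,0,0.023,0,0.4],
    [0.16,-0.25,-0.105,0,0.023,0,0.5],
    [0.16,-0.4,-0.105,0,0.023,0,0.5],
    [0.16,-0.55,-0.105,0,0.023,0,0.5],
    [0.16,-0.592,-0.105,0,0.023,0,0.5],
    [0.16,-0.592,-0.105,0,0.023,0,0.5],
    [0.16,-0.592,-0.105,0,0.023,0,0.5]
  ]
}}

```text
time_s: 15.25
tool_pos: [0.4978, 0.0534, 0.0928]
tool_rot: [179.9, 31.8, -176.3]
force: [0.6, 0.6, -0.1]
grip_width: 0.0418
grasp_force: 0.0
```

```bash
python3 - <<'E'
from kin import *
o=env.get_obs();print(inv(o['tool_pos']),o['tool_rot'],o['force'],o['qpos'].round(1),o['grip_width'])
im=snap('wrist'); asc(im,130,316,250,420)
c=cal('wrist')
L,b,g,e=latch(1.3,-.09); print(proj(c,U(UN,[(-.024,*L),(-.024,*b),(-.022,*g),(.022,*g)])).round().tolist())
print(cmd(U(UN,(-.002,g[0],g[1]-.0125))[0],Rt(34)))
E
```

```text
[[-0.03884267 -0.07903888  0.09277994]] [ 179.86670911   31.84117837 -176.26480299] [ 0.63035593  0.59622389 -0.14049089] [ -1.2 -17.2 -10.2 139.2   2.5  26.2  80.1] 0.04179303901292908
130                                                                                  ....
134                                                                     ........   ......
138 -------------------------------------------------------------------------------------
142 -------------------------------------------------------@-@@-@@@@@@@@@@@@@@@@@@@@@@@@@
146 @@@@@@@@@@@@@@@@@@@@@@@@@@@@@@@@@@@@@@@@@@@@@@@@@@@@@@@@@@@@@@@@@@@@@@@@@@@@@@@@@@@@@
150 @@@@@@@@@@@@@@@@@@@@@@@@@@@@@@@@@@@@@@@@@@@@@@@@@@@@@@@@@@@@@@@@@@@@@@@@@@@@@@@@@@@@@
154 @@@@@@@@@@@@@@@@@@@@@@@@@@@@@@@@@@@@@@@@@@@@@@@@@@@@@@@@@@@@@@@@@@@@@@@@@@@@@@@@@@@@@
158 @@@@@@@@@@@@@@@@@@@@@@@@@@@@@@@@@@@@@@@@@@@@@@@@@@@@@@@--------@@@@@@@@@@@@@@@@@@@@@@
162 cccccccccccccccccccccccccccccccccccccccccccccccccc-----c--------@@@@@@@@@@@@@@@@@@@@@
166 oooooooooooooooooooooooooooooooooocccccoooocccccooccccccc-------@@@@@@@@@@@@@--------
170 cooooooooo
[... 2634 characters left out ...]
xxxxc-............... xxxxxxxxxx########xxxoooo...x
290 #xxxxxxxxx@@@@@c..........---cxxxxxxxxc--------------.  .xxxxxxxx#########xxxxoo...x#
294 #xxxxxxxxx@@@@@@--------------xxxxxxxo-                 oxxxxxxxx#########xx##xxoox##
298 #xxxxxxxxc@@@@@@---------------cooooc-------------------cxxxxxxxx#########x##########
302 ##xxxxxxx      -@@@@@@-----------------------------------oxxxxxxx###############xxxxx
306 #xxxxxxx       @@@cc-@@@@@--------------@@@@@@@@@@@@@@@@@-xxxxxxx#########xxx#x#xoooo
310 ooooooooooooooooooooooooooooooooooooooooooooooooooooooooooooooooooooooooooooooooooooo
[[447.0, 226.0], [318.0, 218.0], [314.0, 262.0], [314.0, 294.0]]
[-0.151 -0.008  0.106  0.    -0.025 -0.002]
```

Emit:
{"method": "apply_moves", "body": {
  "moves": [
    [-0.075,0,0.053,0,-0.012,0,0.5],
    [-0.15,0,0.106,0,-0.025,0,0.5],
    [-0.15,0,0.106,0,-0.025,0,0.5],
    [-0.15,0,0.106,0,-0.025,0,0.5],
    [-0.15,0,0.106,0,-0.025,0,0],
    [-0.15,0,0.106,0,-0.025,0,0],
    [-0.15,0,0.106,0,-0.025,0,0],
    [-0.15,0,0.106,0,-0.025,0,0],
    [-0.15,0,0.106,0,-0.025,0,0],
    [-0.15,0,0.106,0,-0.025,0,0]
  ],
  "grip_force": 25
}}

```text
time_s: 16.3
tool_pos: [0.5343, 0.0563, 0.0906]
tool_rot: [179.8, 34.0, -176.2]
force: [0.0, 1.4, 0.6]
grip_width: 0.009
grasp_force: 25.0
```

```bash
python3 - <<'E'
from kin import *
from scipy.optimize import fsolve
o=env.get_obs();T=inv(o['tool_pos'])[0];print(T,o['tool_rot'],o['force'],o['grip_width'],o['grasp_force'],o['qpos'].round(1))
E
```

```text
[-0.00223732 -0.07877788  0.09058316] [ 179.8422751    34.00023892 -176.22952594] [0.04803833 1.42594926 0.6124013 ] 0.008978193392702819 24.999865293502808 [  0.3 -12.4 -11.3 137.1   4.8  21.4  78.3]
```

```bash
cat > path.py <<'E'
from kin import *
from scipy.optimize import fsolve
def solve(i,t,v0): return fsolve(lambda v:(latch(*v)[i]-t)*1e3,v0)
E
python3 - <<'E'
from path import *
o=env.get_obs()
for gz in (.1015,.104):
  g0=np.array([-.0788,gz]); v=solve(2,g0,(1.25,-.05)); print('now',v,latch(*v)[1])
  for b in [(-.080,.0665),(-.083,.064),(-.0845,.060),(-.0845,.055),(-.083,.051),(-.077,.050),(-.070,.050)]:
    v=solve(1,np.array(b),v); d=latch(*v)[2]-g0
    P=inv(o['tool_pos'])[0]+[0,d[0],d[1]]
    print(b,'th,ph',v.round(2),'d',(d*1e3).round(1),cmd(U(UN,P)[0],Rt(34))[:3])
E
```

```text
now [ 1.22491258 -0.0983067 ] [-0.07526666  0.06567382]
(-0.08, 0.0665) th,ph [ 1.45 -0.12] d [-5.5  0.7] [-0.002 -0.027 -0.003]
(-0.083, 0.064) th,ph [ 1.6  -0.16] d [-9.9 -2. ] [ 0.005 -0.05   0.008]
(-0.0845, 0.06) th,ph [ 1.69 -0.21] d [-13.2  -6.3] [ 0.017 -0.066  0.026]
(-0.0845, 0.055) th,ph [ 1.74 -0.27] d [-15.3 -11.8] [ 0.033 -0.076  0.049]
(-0.083, 0.051) th,ph [ 1.73 -0.31] d [-15.3 -16.3] [ 0.045 -0.077  0.067]
(-0.077, 0.05) th,ph [ 1.48 -0.31] d [ -9.2 -17.2] [ 0.048 -0.046  0.071]
(-0.07, 0.05) th,ph [ 1.07 -0.25] d [ -0.  -16.6] [ 0.046 -0.     0.069]
now [ 1.25518896 -0.07592744] [-0.07606924  0.06810372]
(-0.08, 0.0665) th,ph [ 1.45 -0.12] d [-5.5 -1.8] [ 0.005 -0.027  0.007]
(-0.083, 0.064) th,ph [ 1.6  -0.16] d [-9.9 -4.5] [ 0.012 -0.05   0.018]
(-0.0845, 0.06) th,ph [ 1.69 -0.21] d [-13.2  -8.8] [ 0.024 -0.066  0.036]
(-0.0845, 0.055) th,ph [ 1.74 -0.27] d [-15.3 -14.3] [ 0.04  -0.076  0.059]
(-0.083, 0.051) th,ph [ 1.73 -0.31] d [-15.3 -18.8] [ 0.052 -0.077  0.078]
(-0.077, 0.05) th,ph [ 1.48 -0.31] d [ -9.2 -19.7] [ 0.055 -0.046  0.082]
(-0.07, 0.05) th,ph [ 1.07 -0.25] d [ -0.  -19.1] [ 0.053 -0.     0.079]
```

Emit:
{"method": "apply_moves", "body": {
  "moves": [
    [0.001,-0.027,0.002,0,0,0,0],
    [0.008,-0.05,0.013,0,0,0,0],
    [0.02,-0.066,0.031,0,0,0,0],
    [0.036,-0.076,0.054,0,0,0,0],
    [0.047,-0.077,0.07,0,0,0,0],
    [0.047,-0.077,0.07,0,0,0,0]
  ]
}}

```text
time_s: 16.9
tool_pos: [0.5355, 0.04, 0.0733]
tool_rot: [179.9, 34.0, -176.3]
force: [1.2, 0.9, -1.0]
grip_width: 0.0071
grasp_force: 24.7
```

```bash
python3 - <<'E'
from path import *
o=env.get_obs();T=inv(o['tool_pos'])[0];print(T,o['tool_rot'],o['force'],o['grip_width'],o['grasp_force'],o['qpos'].round(1))
im=snap('wrist'); asc(im,150,262,240,480)
c=cal('wrist'); g=(T[1],.0860)
L,b,gg,e=latch(1.73,-.31);print(proj(c,U(UN,[(-.024,*L),(-.024,*b),(-.022,*gg),(-.014,-.0698,.05),(-.036,-.0535,.046),(-.014,-.074,.062)])).round().tolist())
E
```

```text
[-0.00219234 -0.09508215  0.07326466] [ 179.87632037   33.98106324 -176.26839102] [ 1.20955846  0.91317409 -1.00838238] 0.007111020299081623 24.680947959423065 [  0.3 -10.6  -8.9 138.2   3.7  18.5  81.7]
150 oooooooooooooooooooooooooooooooooooooooooooooooooooooooooooooooooooooooocccccoocccccccccc--@@-------xxxxxxxxxxxxxxxxxxxx
154 oooooooooooooooooooooooooooooooooooooooooooooooooooooooooooooooooooooooocccccoooc------------------oxxxooooooooooooooooo
158 ooooooooooooooooooooooooooooooooooooooooooooooooooooooooooooooooooooooooc-ccooocc---@@@@---------oxxxxxxxxxxxxxxxxxxxxoo
162 cccccccccccccccccccccccccccccccccccccccccccccccccccccccccccccccccccccccoc-oooooc----@@@----------oxxxxxxxxxxxxxxxxxxxxxx
166 ---cccccccccccccc-----------------ccccccccccccccooooooccccccccc-------cc-cooooc--@-@@@@----------xxxxxxxxxxxxxxxxxxxxxxx
170 ---ccccccoccccocc-------------------cccccccccccoooooooc------------------oooooc---@@@@----------oxxxxxxxxxxxxxxxxxxxxxxx
174 ---cccccccccccccc-----------------------cccccooooooooocc---------------ooooooc-@@@@@@--@@------oxxxxxxxxxxxxxxxxxxxxxxxx
178 cc-cccccccccccccc
[... 2000 characters left out ...]
#####xxox#########################oxxxxx##x#xxxxxxxxxxxxxxxx#xxxxxxxxxxx#xxx#x#x##########xxoooooocc---
246 ######################xoxx#############xx#########xxoox###x##xx####x#x###x#x#xx#x#x###x###x##################xooooc--@@ 
250 ######################ooxx############xxx#########xxoox####x#x#x###xx#xx#xx##xx#xxx####x####################x#xxooc---  
254 ###############x#####xooxxxxxxxxxxxxxxxxxxxxxxxxxxxxooxxxxxxxxxxxxxxxxxxxxxxxxxxxxxxxxxxxxxxxxxxxxxxxxxxxxxxxxxxxxxxxxxx
258 xxxxxxxxxxxxxxxxxxxx#xooxxxxxxxxxxxxxxxxxxxxxxxxxxxxo.x#xxxxxxxxxxxxxxxxxxxxxxxxxxxxxxxxxxxxxxxxxxxxxxxxxxxxxxxxxxxxxxxx
[[490.0, 218.0], [335.0, 184.0], [318.0, 231.0], [355.0, 193.0], [385.0, 163.0], [350.0, 207.0]]
```

Emit:
{"method": "apply_moves", "body": {
  "moves": [
    [0.003,0.015,0.004,0,0,0,0],
    [0.003,0.03,0.004,0,0,0,0],
    [0.003,0.045,0.004,0,0,0,0],
    [0.003,0.06,0.004,0,0,0,0],
    [0.003,0.07,0.004,0,0,0,0],
    [0.003,0.07,0.004,0,0,0,0]
  ]
}}

```text
time_s: 17.55
tool_pos: [0.5349, 0.0524, 0.0734]
tool_rot: [180.0, 34.0, -176.4]
force: [-2.6, -6.0, 4.3]
grip_width: 0.0074
grasp_force: 25.1
```

```bash
python3 - <<'E'
from path import *
o=env.get_obs();T=inv(o['tool_pos'])[0];print(T,o['tool_rot'],o['force'],o['grip_width'],o['grasp_force'],o['qpos'].round(1))
im=snap('wrist'); asc(im,150,230,260,460)
c=cal('wrist')
L,b,gg,e=latch(1.07,-.25);print(proj(c,U(UN,[(-.024,*L),(-.024,*b),(-.022,*gg),(-.014,-.0698,.05),(-.036,-.0535,.046),(-.014,-.074,.062)])).round().tolist())
E
```

```text
[-0.00186679 -0.08271971  0.07342436] [ 179.95056946   34.03822047 -176.3568691 ] [-2.60136259 -6.00182742  4.29443728] 0.007447380929307976 25.124176740646362 [  1.2 -10.5 -12.  138.    6.3  18.6  77.1]
150 ooooooooooooooooooooooooooooooooooooooooooooooooooooccccccoocccccccccc-----------oxxxxxxxxxxxxxxxxxx
154 ooooooooooooooooooooooooooooooooooooooooooooooooooooccccccooc-------------------cxxxxooxxoxxxxxxxxxx
158 ooooooooooooooooooooooooooooooooooooooooooooooooooooc--cooooc@@@@-------------oxxxxxxxxxxxxxxxxxxxxx
162 oooooccccccccccccccccooooooccccccccccoooooooooooooooc--coooo-@@@@-------------cxxxxxxxxxxxxxxxxxxxxx
166 oooooccccccccccccccccccccoooooooooooooooooooococcccc---ooooc@@@@@@------------cxxxxxxxxxxxxxxxxxxxxx
170 oooooccccccccccccccccccccccoxxoooxoooocccccccccccccc--coooo-@@@@@@@-----------oxxxxxxxxxxxxxxxxxxxxx
174 oooooooccccccccccccccccccccoooxooooooocccccccccccccoooxoooc-@@@@@@@@@@@------oxxxxxxxxxxxxxxxxxxxxxx
178 ooooooocccccccccccccccc--ccoooooooccccccccocooocoocoxxxxooc@@@@@@@@@@@@@@---cxxxxxxxxxxxxxxxxxxxxxxx
182 oooooooccccccccccccccccccccccoooooccc-----cccccccccc
[... 600 characters left out ...]
occccccoooocccccccc-------@-   ooc@@@@@@@            xxxxxxxxxxooooooccccccccc
210 ooooooocccccccccccccccccoooooooocccccccc---------.   .o-@@@@@@@            .xxxxxxxxxooooooooooooooo
214 oooooooooocccccccccccccccccooooocccccccc---------     c@@@@@@@              xxxxxxxooooooooooooooooo
218 ooooooooooooooccccc--cccxx##x#xxoc---ccc-----cccc     c@@@@@@@               xxxxxxooooooooooooooooo
222 oooooooooooooooooocccccx########xc-@@ccc-----ccc                             xxxxxxxoooooooooooooooo
226 oooooooooooooooooxxxoco####xx####occcooc--oooooo                             xxxxxxxxxxxxooooooooooo
[[490.0, 208.0], [336.0, 181.0], [323.0, 229.0], [336.0, 193.0], [364.0, 163.0], [330.0, 207.0]]
```

Emit:
{"method": "apply_moves", "body": {
  "moves": [
    [0.0,0.01,0.0,0,0,0,0],
    [0.0,0.015,0.0,0,0,0,0],
    [0.0,0.015,0.0,0,0,0,0]
  ]
}}

```text
time_s: 17.9
tool_pos: [0.5348, 0.0549, 0.0736]
tool_rot: [180.0, 34.0, -176.4]
force: [-2.6, -6.9, 4.4]
grip_width: 0.0077
grasp_force: 25.2
```

```bash
python3 - <<'E'
from path import *
o=env.get_obs();T=inv(o['tool_pos'])[0];print(T,o['force'],o['grip_width'])
im=snap('wrist','w8.png'); asc(im,170,206,300,420)
im=snap('scene'); asc(im,215,300,240,330,1,2)
S=cal('scene')
for t in (.9,1.07,1.2,1.4):
  L,b,g,e=latch(t,-.25);print(t,proj(S,U(UN,[(-.013,*e),(.013,*e),(0,*g)])).round().tolist())
E
```

```text
[-0.00180906 -0.08012972  0.07357722] [-2.59328486 -6.88410835  4.36026367] 0.007696904536587516
170 -----ooooooooccoooccccccccc--c---cooc-@@@@@@@@----------oxxx
174 -----coooooooocccoccccc------oooooooc@@@@@@@@@@@@------cxxxx
178 ----ccooooooocc--ccccccccccocoxxxxooc@@@@@@@@@@@@@@@---oxxox
182 -----cccccccoocc---------cccccccccccc---@@@@@@@@@@@@@@cxxooo
186 ------ccccooooccc@ccc---------------ccccccccccc----@@@oxxooo
190 ------cccccoocccccooccccc-@@@oooccc------------cccccccccoooo
194 ------coooooccccccoccccc--@@-xxxxxo----@@-@@@@@@@--------ccc
198 ------cooooocccccccccc---@@@-ccoooc-@@@@@@@@@@@@@@@@ccccc---
202 ccc---ccoooccccccccc-----@@@@@@coo-@@@@@@@@.........cxxxxxxx
215 @@@@@@@@@--ccc  .@@@@@@@@@@@@@@@@@@@@@@@@@@@@@@-cooxooo           ooxx##########ocox###xxx
217 @@@@@@-cccc     -----@@@@@@@@@@@@@@@@@@@@@@@-cooxooo        x####xx##############xooox####
219 @@--ccc.      -c..c-@@@@@@@@@@@@@@@@@@@@--cooxooc        .x########################xxoxx##
221 cccc.      ---.--@@@@@@@@@@@@@@@@@@@@--cooxooc        oox#############xxx###############x#
223 .       .--.--@@@@@@@@@@@@@@@@@@@@
[... 3084 characters left out ...]
            
289 @@@@@@@@@@@@@@@@@@@@@-oxxocc--@@-@@@@---ccco.                                             
291 @@@@@@@@@@@@@@@@@@@@@@@@@@@@@@@@@@@@--cco.. .                                             
293 @@@@@@@@@@@@@@@@@@@@@@@@@@@@@@@@@@@-co.  ..                                               
295 @@@@@@@@@@@@@@@@@@@@@@@@@@@@@@@@-cc.                                                      
297 @@@@@@@@@@@@@@@@@@@@@@@@@@@@@--co                                                         
0.9 [[257.0, 256.0], [250.0, 251.0], [295.0, 240.0]]
1.07 [[262.0, 250.0], [254.0, 245.0], [296.0, 239.0]]
1.2 [[265.0, 245.0], [258.0, 240.0], [297.0, 237.0]]
1.4 [[271.0, 239.0], [264.0, 235.0], [298.0, 236.0]]
```

Emit:
{"method": "apply_moves", "body": {
  "moves": [
    [0.0,0.008,0.0,0,0,0,0],
    [0.0,0.015,0.0,0,0,0,0],
    [0.0,0.015,0.0,0,0,0,0]
  ]
}}

```text
time_s: 18.3
tool_pos: [0.5347, 0.0577, 0.0737]
tool_rot: [180.0, 34.1, -176.4]
force: [-4.2, -8.1, 7.2]
grip_width: 0.0073
grasp_force: 25.3
```

```bash
python3 - <<'E'
from path import *
o=env.get_obs();T=inv(o['tool_pos'])[0];print(T,o['force'],o['grip_width'])
E
```

```text
[-0.00172592 -0.07736593  0.07373976] [-4.19606267 -8.05048185  7.22890805] 0.007262526985138
```

Emit:
{"method": "apply_moves", "body": {
  "moves": [
    [0.0,0.008,0.0,0,0,0,0],
    [0.0,0.015,0.0,0,0,0,0],
    [0.0,0.015,0.0,0,0,0,0]
  ]
}}

```text
time_s: 18.6
tool_pos: [0.5351, 0.0601, 0.0745]
tool_rot: [180.0, 34.1, -176.4]
force: [-5.9, -9.2, 10.3]
grip_width: 0.006
grasp_force: 25.4
```

```bash
python3 - <<'E'
from path import *
o=env.get_obs();T=inv(o['tool_pos'])[0];print(T,o['force'],o['grip_width'])
im=snap('wrist','w9.png'); asc(im,130,230,300,440,1,4)
c=cal('wrist');print(proj(c,U(UN,[(-.024,-.0698,.05),(-.036,-.0535,.046),(-.014,-.0698,.05),(-.014,-.0665,.05)])).round().tolist())
E
```

```text
[-0.00113288 -0.07496804  0.0745094 ] [-5.94523078 -9.16879075 10.34533967] 0.005985677201020247
130 ----------------------------------------------------------------ccccccccccccccccccc---------------------------------------------------------
134 ccccccccccccccccccccccccccccccccccccccccccccccccccccccccccccccccoocccccccccccccccccc--------------------------------------------------------
138 oooooooooooooooooooooooooooooooooooooooooooooooooooooooooooooooooocccccccccccccccccc-----@@@@@@@@@@-----------------------------------------
142 oooooooooooooooooooooooooooooooooooooooooooooooooooooccccccccccccoocccccccccccccccccc------@@@@@@@@@-------------coooooooooooooooooooooooooo
146 oooooooooooooooooooooooooooooooooooooooooooooooooooooccccccccccccooccccccccccccccccccc--------@@@@--------------oxxxxxxxxxxxxxxxxxxxxxxxxxxx
150 ooooooooooooooooooooooooooooooooooooooooooooooooooooooccccccccccooooccc---------------c-----------------------coxxxxxxxxxxxxxxxxxxxxxxxxxxxx
154 oooooooooooooooooooooooooooooooooooooooooooooooooooooocccccccccoooooc-@@@@@@@@@@@@@@@@@------------------ccooooxxxxxxxxxxxxxxxxxx
[... 1986 characters left out ...]
                xxxxxxxxxxxxxxxxxxoocccccccccoooooooooc
214 ccccccccccoooxxxxxxxoooccccccc---------------cccc         o-@@@@@@@@@@@@@@                            xxxxxxxxxxxxxxxooooooococccccccocooooo
218 ccccccoxx###xxxxxx#xxxxxoccccc-----------ccccccc          .-@@@@@@@@@@@@@                              xxxxxxxxxxxxoooooooooooooooooccccccoo
222 ccccco##xx##xxx#xxxx#x#xxxcccc------ccccccccccc                                                         xxxxxxxxxxxxxxoooooooooooooooooocccc
226 ooccox##x#xx#xxxxx#x#xxxx#occcccooooooccccooooooooooooooooxoooo..                                       xxxxxxxxxxxxxxxxxxxxxooooooooooooooo
[[324.0, 180.0], [351.0, 161.0], [324.0, 190.0], [329.0, 190.0]]
```

```bash
python3 - <<'E'
from path import *
for P,l in [((-.04,-.075,.080),33),((-.042,-.03,.105),31),((-.04,-.012,.111),32),((-.012,-.012,.111),34)]:
  print(P,cmd(U(UN,P)[0],Rt(l)))
E
```

```text
(-0.04, -0.075, 0.08) [ 0.146 -0.002 -0.132 -0.003  0.013 -0.004]
(-0.042, -0.03, 0.105) [ 0.085  0.223 -0.242 -0.003  0.036 -0.005]
(-0.04, -0.012, 0.111) [ 0.061  0.313 -0.261 -0.003  0.025 -0.004]
(-0.012, -0.012, 0.111) [-0.055  0.315 -0.183 -0.003  0.001 -0.004]
```

Emit:
{"method": "apply_moves", "body": {
  "moves": [
    [0,0,0,0,0,0,0.4],
    [0,0,0,0,0,0,0.4],
    [0,0,0,0,0,0,0.4],
    [0,0,0,0,0,0,0.4],
    [0.07,0,-0.06,0,0.01,0,0.4],
    [0.146,0,-0.132,0,0.013,0,0.4],
    [0.146,0,-0.132,0,0.013,0,0.4],
    [0.146,0,-0.132,0,0.013,0,0.4]
  ]
}}

```text
time_s: 19.45
tool_pos: [0.4962, 0.0607, 0.0778]
tool_rot: [179.9, 32.7, -176.3]
force: [0.4, -1.2, 0.5]
grip_width: 0.0349
grasp_force: 0.0
```

```bash
python3 - <<'E'
from path import *
o=env.get_obs();T=inv(o['tool_pos'])[0];print(T,o['force'],o['grip_width'])
im=snap('wrist','w10.png'); asc(im,160,252,280,500,2,4)
c=cal('wrist')
for t,p in ((1.07,-.25),(1.2,-.27)):
  L,b,g,e=latch(t,p);print(proj(c,U(UN,[(-.024,*L),(-.024,*b),(-.022,*g),(-.036,-.0535,.046),(-.014,-.0665,.05)])).round().tolist())
for P,l in [((-.042,-.03,.105),31),((-.04,-.012,.111),32),((-.012,-.012,.111),34)]:
  print(P,cmd(U(UN,P)[0],Rt(l)))
E
```

```text
[-0.03992818 -0.07171433  0.07777601] [ 0.43405489 -1.15462126  0.51972191] 0.03488628422484917
160 @@@@@@@@@@@@@@@@@@@@@@@@@@@@@@@@@@@@@@@@@@@@@@@@@@@@@@@@@@@@@@@@@@@@@@@@@@@@@@@@@@@@@@@@@@@@@@@@@@@@@@@@@@@@@@
164 @@@@@@@@@@@@@@@@@@@@@@@@@@@@@@@@@@@@@@@@@@@@@@@@@@@@@@@@@@@@@@@@@@@@@@@@@@@@@@@@@@@@@@@@@@@@@@@@@@@@@@@@@@@@@@
168 @@@@@@@@@@@@@@@@@@@@@@@@@@@@@@@@@@@@@@------@@@@@@@@@@@@@@@@@@@@@@@@@@@@@@@@@@@@@@@@@@@@@@@@@@@@@@@@@@@@@@@@@@
172 @@@@@@@@@@@@@@@@@@@@@@@@@@@@@@@@@@@@---------@@@@@@@@@@@@@@@@@@@@@@@@@@@@@@@@@@@@@@@@@@@@@@@@@@@@@@@@@@@@@@@@@
176 ccccccccccccccccccccccccccccccccccccc--------@@@@@@@@@@@@@@@@@@@@@@@@@@@@@@@@@@@@@@@@@@@@@@@@@@@@@@@@@@@@@@@@@
180 ooocoococccoccccccccccccccccccoc-----c--------@@@@@@@@@@@@-ccccccccccccccccccccccccccccccccccccccccccccc-@@@@@
184 occooooccccccccccccccccccccccccc-----c--------@@@@@@@@@@@@ooooooooooooooooooooooooooooooooooooooooooooooo-@@@@
188 occooccccccccccccccccccccccccccc-----c--------@@@@@@@@@@@coooooooooooooooooooooooooooooooooooooooooooocccc-@@@
192 ccccccccccccccccccccccccccccccco-@@-cc-@@@@@@@@@@@@@@@@ooooooooooooooooooooooooo
[... 1304 characters left out ...]
@@@@@@@----cccc---@@@@@@@@@   xxxxxxxxxxx         xxxooxxxxxxxxxxxxxxxxxxxxxxxxxxxxxxxxxxxxxxxxxxxxxxxxxxx
244 xxo@@@@@@@@----cccc-@@@@@@@@--    xxxxxxxxxxxx        ooooooxxxxxxxxxxxxxxxxxxxxxxxxxxxxxxxxxxxxxxxxxxxxxxxxxx
248 xxo--@@@@@--oxxxooc-@@@@@-----    xxxxxxxxxxxxxx      oooooooxxxxxxxxxxxxxxxxxxxxxxxxxxxxxxxxxxxxxxxxxxxxxxxxx
[[449.0, 239.0], [319.0, 214.0], [306.0, 257.0], [343.0, 199.0], [324.0, 223.0]]
[[446.0, 242.0], [316.0, 214.0], [302.0, 257.0], [343.0, 199.0], [324.0, 223.0]]
(-0.042, -0.03, 0.105) [-0.06   0.211 -0.12  -0.001  0.02  -0.003]
(-0.04, -0.012, 0.111) [-0.084  0.301 -0.14  -0.001  0.009 -0.003]
(-0.012, -0.012, 0.111) [-0.202  0.302 -0.064 -0.001 -0.014 -0.003]
```

Emit:
{"method": "apply_moves", "body": {
  "moves": [
    [-0.03,0.08,-0.08,0,0.01,0,0],
    [-0.06,0.21,-0.12,0,0.02,0,0],
    [-0.084,0.3,-0.14,0,0.009,0,0],
    [-0.084,0.3,-0.14,0,0.009,0,0],
    [-0.084,0.3,-0.14,0,0.009,0,0],
    [-0.084,0.3,-0.14,0,0.009,0,0]
  ]
}}

```text
time_s: 20.1
tool_pos: [0.4923, 0.1212, 0.1105]
tool_rot: [179.9, 31.9, -176.2]
force: [0.6, 0.6, 0.0]
grip_width: 0.0016
grasp_force: 0.0
```

```bash
python3 - <<'E'
from path import *
o=env.get_obs();T=inv(o['tool_pos'])[0];print(T,o['tool_rot'],o['force'],o['grip_width'])
im=snap('wrist','w11.png'); asc(im,140,260,180,440,2,4)
c=cal('wrist')
for t in (.95,1.1,1.25):
  f=lambda a,off:(-.013,a*np.cos(t)-off*np.sin(t),.054+a*np.sin(t)+off*np.cos(t))
  print(t,proj(c,U(UN,[f(.053,-.0035),f(.053,.0105),f(.103,-.0035),f(.03,-.0035)])).round().tolist())
print(proj(c,U(UN,[(-.024,-.0698,.05)])).round())
for P,l in [((-.013,-.012,.111),34)]:
  print(P,cmd(U(UN,P)[0],Rt(l)))
E
```

```text
[-0.0396183  -0.01104542  0.11050091] [ 179.87562289   31.94933673 -176.22267072] [5.78083350e-01 6.06012068e-01 3.99661435e-04] 0.0015801401649118147
140 @@@@@@@@@@@@@@@@@@@@@@@@@@@@@@@@@@@@@@@@@@@@@@@@@@@@@@@@@@@@@@@@@@@@@@@@@@@@@@@@@@@@@@@@@@@@@@@@@@@@@@@@@@@@@@@@@@@@@@@@@@@@@@@@@@
144 @@@@@@@@@@@@@@@@@@@@@@@@@@@@@@@@@@@@@@@@@@@@@@@@@@------@@@@@@@@@@@@@@@@@@@@@@@@@@@@@@@@@@@@@@@@@@@@@@@@@@@@@@@@@@@@@@@@@@@@@@@@@@
148 --------------------@@@@@@-------------------------------@@@@@@@@@@@@@@@@@@@@@@@@@@@@@@@@@@@@@@@@@@@@@@@@@@@@@@@@@@@@@@@@@@@@@@@@@
152 oooooooooooooooooooooooooooccccccoocccccccocccccc--------@@@@@@@@@@@@@@@@@@@@@@@@@@@@@@@@@@@@@@@@@@@@@@@@@@@@@@@@@@@@@@@@@@@@@@@@@
156 ooooooooooooooooooooooooocccccoccccccccccooc------------c@@@@@@@@@@@@@-oooooooooooccccccccccccccccoooccccccccccc-@@@@@@@@@@@@@@@@@
160 ocoooooooooooooooooooooccccccccccccccccccocc------------c@@@@@@@@@@@@@coooooooooooooooooooooooooooooooooooooccccc@@@@@@@@@@@@@@@@@
164 cccccccccccccccccccccccccccccccccccccccccocc----@@@@@@@@c@@@@@@@@@@---coooooooooooooooooooccccccccccccccccccccccc-@@@@@@@@@@@@@@@@
168 
[... 2691 characters left out ...]
xxxx
248  xxxxxxxxxxxxxxxxxxxxxxxxxxxxxxxxxxxxxxxxxxxxxxxxxxxxxxxxoooxxxxxxx  xxxxxxxoooxxxxxxxxxxxxxxxxxxxxxxxxxxxxxxxxxxxxxxxxxxxxxxxxxxx
252 xxxxxxxxxxxxxxxxxxxxxxxxxxxxxxxxxxxxxxxxxxxxxxxxxxxxxxxxxoooxxxxxxx. xxxxxxxo.oxxxxxxxxxxxxxxxxxxxxxxxxxxxxxxxxxxxxxxxxxxxxxxxxxxx
256 xxxxxxxxxxxxxxxxxxxxxxxxxxxxxxxxxxxxxxxxxxxxxxxxxxxxxxxxxo.oxxxxxxxxxxxxxxxxxo.xxxxxxxxxxxxxxxxxxxxxxxxxxxxxxxxxxxxxxxxxxxxxxxxxxx
0.95 [[379.0, 239.0], [364.0, 248.0], [434.0, 291.0], [358.0, 219.0]]
1.1 [[370.0, 244.0], [354.0, 251.0], [416.0, 303.0], [353.0, 222.0]]
1.25 [[361.0, 248.0], [342.0, 253.0], [395.0, 314.0], [348.0, 224.0]]
[[243. 185.]]
(-0.013, -0.012, 0.111) [-0.115 -0.002  0.068 -0.    -0.024 -0.003]
```

Emit:
{"method": "apply_moves", "body": {
  "moves": [
    [-0.06,0,0.035,0,-0.012,0,0],
    [-0.115,0,0.068,0,-0.024,0,0],
    [-0.115,0,0.068,0,-0.024,0,0],
    [-0.115,0,0.068,0,-0.024,0,0]
  ]
}}

```text
time_s: 20.55
tool_pos: [0.5187, 0.1217, 0.1109]
tool_rot: [179.9, 34.0, -176.4]
force: [-0.9, -1.0, -0.1]
grip_width: 0.0004
grasp_force: 0.0
```

```bash
python3 - <<'E'
from path import *
o=env.get_obs();T=inv(o['tool_pos'])[0];print(T,o['tool_rot'],o['force'])
for P in [(-.012,.005,.110),(-.012,.022,.109),(-.012,.038,.105),(-.010,.050,.100),(-.006,.063,.093),(-.004,.0765,.083),(-.002,.085,.070),(-.002,.085,.064)]:
  print(P,cmd(U(UN,P)[0],Rt(34))[:3])
E
```

```text
[-0.01318093 -0.012383    0.11089216] [ 179.90336385   33.95340625 -176.35017541] [-0.85719994 -1.00588579 -0.13011714]
(-0.012, 0.005, 0.11) [-0.002  0.087  0.007]
(-0.012, 0.022, 0.109) [0.001 0.172 0.011]
(-0.012, 0.038, 0.105) [0.013 0.252 0.027]
(-0.01, 0.05, 0.1) [0.019 0.312 0.053]
(-0.006, 0.063, 0.093) [0.022 0.377 0.094]
(-0.004, 0.0765, 0.083) [0.042 0.444 0.141]
(-0.002, 0.085, 0.07) [0.07  0.487 0.2  ]
(-0.002, 0.085, 0.064) [0.087 0.487 0.225]
```

Emit:
{"method": "apply_moves", "body": {
  "moves": [
    [-0.002,0.045,0.004,0,0,0,0],
    [-0.002,0.087,0.007,0,0,0,0],
    [0.0,0.13,0.009,0,0,0,0],
    [0.001,0.172,0.011,0,0,0,0],
    [0.007,0.212,0.019,0,0,0,0],
    [0.013,0.252,0.027,0,0,0,0],
    [0.013,0.252,0.027,0,0,0,0]
  ]
}}

```text
time_s: 21.25
tool_pos: [0.5162, 0.1737, 0.1055]
tool_rot: [179.9, 34.0, -176.2]
force: [0.5, -0.2, 0.1]
grip_width: 0.0004
grasp_force: 0.0
```

```bash
python3 - <<'E'
from path import *
o=env.get_obs();T=inv(o['tool_pos'])[0];print(T,o['tool_rot'],o['force'])
im=snap('wrist','w12.png'); asc(im,140,240,100,400,2,4)
c=cal('wrist')
print('seat',proj(c,U(UN,[(-.024,-.0698,.05),(-.036,-.0535,.046)])).round().tolist())
for t in (.3,.5,.7,.9):
  L,b,g,e=latch(t,-.2)
  f=lambda a,off:(-.013,a*np.cos(t)-off*np.sin(t),.054+a*np.sin(t)+off*np.cos(t))
  print(t,proj(c,U(UN,[(-.024,*L),f(.053,-.0035),f(.053,.0105),f(.103,-.0035)])).round().tolist())
for P in [(-.010,.050,.100),(-.006,.063,.093),(-.004,.0765,.083),(-.002,.085,.070),(-.002,.085,.064)]:
  print(P,cmd(U(UN,P)[0],Rt(34))[:3])
E
```

```text
[-0.01210497  0.03960799  0.10550748] [ 179.90761467   34.01735531 -176.18130579] [ 0.51619574 -0.22835901  0.12833319]
140 ccccccccccccccccccccccccccccccccccccccccccoccccco-@@@@@@@@@@@cccc@@@@@@@@@ccccoooooooooooooooooooooocccccccccccccccccccccccccc@@@@@@@@@@@@@@@@@@@@@@@@
144 cccccc----------@---ccccccc-----cccccccccccccccccc@@@@@@@@@@@-ccc-@@@@@@@-oooooooooooooooooooooooooooooccccccccccccccccccccccc---@@@@@@@@@@@@@@@@@@@@@
148 ccccccc-@@@@@@@@@@@@--cooooccccccccccccccc--cccccoc@@@@@@@@@@@-ccc@@@@@@@coooooooooooooooooooooooooooooooocccoccccccccccccoooooooo-@@@@@@@@@@@@@@@@@@@
152 cccccccc-@@@@@@@@@@@@-ccooooccccccc-------@@-ccccco-@@@@@@@@@@@ccc@@@@@@@ooooooooooooooooooooooooooooooooooocoooccccccccccooooooooc@@@@@@@@@@@@@@@@@@@
156 ccccccccc--@@@@@@@@@@@@--cccc-----------------cccooooc@@@@@@@@@ccc@@@@@@cooooooooooooooooooooooooooooooooooooooccccccccccoooooooooo@@@@@@@@@@@@@@@@@@@
160 cccccccccc-@@@@@@@@@@@@@@-cccc--@@@@@@@@@---------cccc-@@@@@@@@cc-@@@@@@oooooooooooooooooooooooooooooooooooooooocccccccccoooooooooo-@@@@@@@@@@@@@@@@@@
164 @@-cccccccc--@@@@@@@@@@@@@-cccc--@@@@-@@@@@@@@
[... 2719 characters left out ...]
xxxxxxxxxxxxxxxxxxxx
236                           oxxxxoxxxc-----------coxxxxxxxxxxxxxxxxxxxxxxxxxxxxxxxxxxxxxxxxxxxxxxxxxxxxxxxxxxxxxxxxxxxxxxxxxxxxxxxxxxxxxxxxxxxxxxxxxxxxx
seat [[164.0, 160.0], [183.0, 143.0]]
0.3 [[296.0, 164.0], [334.0, 187.0], [329.0, 201.0], [406.0, 202.0]]
0.5 [[295.0, 169.0], [330.0, 197.0], [320.0, 211.0], [400.0, 225.0]]
0.7 [[292.0, 174.0], [322.0, 208.0], [308.0, 220.0], [386.0, 249.0]]
0.9 [[288.0, 178.0], [311.0, 217.0], [294.0, 228.0], [365.0, 271.0]]
(-0.01, 0.05, 0.1) [0.007 0.055 0.029]
(-0.006, 0.063, 0.093) [0.011 0.12  0.069]
(-0.004, 0.0765, 0.083) [0.03  0.188 0.116]
(-0.002, 0.085, 0.07) [0.059 0.23  0.175]
(-0.002, 0.085, 0.064) [0.075 0.23  0.2  ]
```

```bash
python3 - <<'E'
from path import *
for P,l in [((-.042,.04,.100),32),((-.042,-.006,.097),32),((0,-.006,.095),34)]:
  print(P,cmd(U(UN,P)[0],Rt(l)))
E
```

```text
(-0.042, 0.04, 0.1) [ 0.14   0.005 -0.061 -0.001  0.023 -0.002]
(-0.042, -0.006, 0.097) [ 0.147 -0.225 -0.048 -0.001  0.023 -0.002]
(0, -0.006, 0.095) [-0.021 -0.225  0.077 -0.001  0.    -0.002]
```

Emit:
{"method": "apply_moves", "body": {
  "moves": [
    [0.07,0,-0.03,0,0.012,0,0],
    [0.14,0,-0.06,0,0.023,0,0],
    [0.14,0,-0.06,0,0.023,0,0],
    [0.147,-0.12,-0.05,0,0.023,0,0],
    [0.147,-0.225,-0.048,0,0.023,0,0],
    [0.147,-0.225,-0.048,0,0.023,0,0],
    [0.06,-0.225,0.02,0,0.01,0,0],
    [-0.021,-0.225,0.077,0,0,0,0],
    [-0.021,-0.225,0.077,0,0,0,0],
    [-0.021,-0.225,0.077,0,0,0,0]
  ]
}}

```text
time_s: 22.3
tool_pos: [0.5316, 0.1293, 0.095]
tool_rot: [179.9, 34.0, -176.3]
force: [0.8, 0.8, -0.1]
grip_width: 0.0005
grasp_force: 0.0
```

```bash
python3 - <<'E'
from path import *
o=env.get_obs();T=inv(o['tool_pos'])[0];print(T,o['tool_rot'],o['force'])
for P in [(0,.012,.095),(0,.03,.095),(0,.05,.094),(0,.065,.088),(0,.075,.080),(0,.082,.070),(0,.082,.063)]:
  print(P,cmd(U(UN,P)[0],Rt(34))[:3])
E
```

```text
[ 0.00015221 -0.00572116  0.09495857] [ 179.88219775   33.99202664 -176.25925787] [ 0.80815945  0.77162081 -0.13570126]
(0, 0.012, 0.095) [ 0.001  0.089 -0.001]
(0, 0.03, 0.095) [ 0.001  0.179 -0.001]
(0, 0.05, 0.094) [0.004 0.279 0.003]
(0, 0.065, 0.088) [0.021 0.354 0.028]
(0, 0.075, 0.08) [0.044 0.403 0.061]
(0, 0.082, 0.07) [0.072 0.438 0.103]
(0, 0.082, 0.063) [0.092 0.438 0.132]
```

Emit:
{"method": "apply_moves", "body": {
  "moves": [
    [0,0.045,0,0,0,0,0],
    [0,0.089,0,0,0,0,0],
    [0,0.12,0,0,0,0,0],
    [0,0.15,0,0,0,0,0],
    [0,0.179,0,0,0,0,0],
    [0,0.179,0,0,0,0,0]
  ]
}}

```text
time_s: 22.9
tool_pos: [0.5288, 0.1647, 0.0948]
tool_rot: [179.9, 34.0, -176.2]
force: [-2.4, -1.6, 0.3]
grip_width: 0.0005
grasp_force: 1.0
```

```bash
python3 - <<'E'
from path import *
o=env.get_obs();T=inv(o['tool_pos'])[0];print(T,o['tool_rot'],o['force'])
im=snap('wrist','w13.png'); asc(im,130,230,100,420,2,4)
c=cal('wrist')
print('seat',proj(c,U(UN,[(-.024,-.0698,.05),(-.036,-.0535,.046)])).round().tolist())
for t in (.3,.5,.7,.9):
  L,b,g,e=latch(t,-.2)
  f=lambda a,off:(-.013,a*np.cos(t)-off*np.sin(t),.054+a*np.sin(t)+off*np.cos(t))
  print(t,proj(c,U(UN,[(-.024,*L),f(.053,-.0035),f(.053,.0105),f(.103,-.0035)])).round().tolist())
E
```

```text
[-0.00012428  0.02976517  0.09482566] [ 179.94868062   33.97622824 -176.21777724] [-2.35233703 -1.5778167   0.2901911 ]
130 ooooooooooooooooooooooooooccocooooocccccccccoooccco---@@@@@@@@-@cccc@@@@@@@@@@@@@@@oooooooooooooooooooooooooooooooooooooooooooooococcc@@@@@@@@@@@@@@@@@@@@@@@@@@
134 ccccccccccccccccccccccccccccccccccccccccccccooocccoo-@@@@@@@@@@@-ccc-@@@@@@@@@@----oooooooooooooooooooooooocccccccccoooococccccccccccc@@@@@@@@@@@@@@@@@@@@@@@@@@
138 ccccc---------------cccccccc-----cc--ccccccccoocccco-@@@@@@@@@@@@cccc@@@@@@@@@coooooooooooooooooooooooooooooccccccccooooooccccccccccc-@@@@@@@@@@@@@@@@@@@@@@@@@@
142 cccccc---------------ccccooccccccccccccccccccc-ccccoo@@@@@@@@@@@@-ccc@@@@@@@@@ooooooooooooooooooooooooooooooooocccccooooooooccccccoooooooc@@@@@@@@@@@@@@@@@@@@@@
146 ccccccc----------------cooooooccccccccccccc----cccccoc@@@@@@@@@@@@-cc-@@@@@@@-oooooooooooooooooooooooooooooooooooccooooooooooccccoooooooooc@@@@@@@@@@@@@@@@@@@@@
150 cccccccccc----------@@@-coooooccccccc---------@-ccccoo-@@@@@@@@@@@-ccc@@@@@@@ooooooooooooooooooooooooooooooooooooooooooooooooccccoooooooooo@@@@@@@@@@@@
[... 2758 characters left out ...]
--ccc                          cc------------           
222                       .xxxxxoxxxx.  ccc------------@@@@                                          --c--------ccc. xxx.                  cc-------------          
226                         xxxxxoxxxxxocc------------@--cc                                            ooooc--ccccxxxxxxxxx                ooocccccccccccc          
seat [[166.0, 157.0], [187.0, 139.0]]
0.3 [[309.0, 162.0], [349.0, 186.0], [344.0, 201.0], [428.0, 203.0]]
0.5 [[308.0, 167.0], [345.0, 197.0], [335.0, 212.0], [423.0, 228.0]]
0.7 [[305.0, 172.0], [337.0, 208.0], [323.0, 222.0], [410.0, 253.0]]
0.9 [[301.0, 177.0], [326.0, 218.0], [307.0, 230.0], [388.0, 278.0]]
```

Emit:
{"method": "apply_moves", "body": {
  "moves": [
    [0,0.025,0,0,0,0,0],
    [0,0.05,0,0,0,0,0],
    [0,0.075,0,0,0,0,0],
    [0.003,0.1,0.004,0,0,0,0],
    [0.01,0.13,0.015,0,0,0,0],
    [0.02,0.16,0.029,0,0,0,0],
    [0.02,0.16,0.029,0,0,0,0]
  ]
}}

```text
time_s: 23.65
tool_pos: [0.5271, 0.1988, 0.0884]
tool_rot: [179.8, 34.1, -176.1]
force: [-0.8, -0.3, 0.8]
grip_width: 0.0004
grasp_force: 0.3
```

```bash
python3 - <<'E'
from path import *
o=env.get_obs();T=inv(o['tool_pos'])[0];print(T,o['tool_rot'],o['force'])
im=snap('wrist','w14.png'); asc(im,130,230,80,400,2,4)
c=cal('wrist')
print('seat',proj(c,U(UN,[(-.024,-.0698,.05),(-.036,-.0535,.046)])).round().tolist())
for t in (.3,.5,.7,.9):
  L,b,g,e=latch(t,-.2)
  f=lambda a,off:(-.013,a*np.cos(t)-off*np.sin(t),.054+a*np.sin(t)+off*np.cos(t))
  print(t,proj(c,U(UN,[(-.024,*L),f(.053,-.0035),f(.053,.0105),f(.103,-.0035)])).round().tolist())
for P in [(0,.072,.082),(0,.08,.072),(0,.082,.063)]:
  print(P,cmd(U(UN,P)[0],Rt(34))[:3])
E
```

```text
[0.00058113 0.06396183 0.0883745 ] [ 179.80032546   34.07451626 -176.14012361] [-0.76833351 -0.25666557  0.83994192]
130 ooocoooccccccccccccccccccccccooooooc----------ccccccc@@@@@@@@@@@@@@@@coooooooooooooooooooooooooooooooooooooooocccccccccc@@@@@@@@@@@@@@@@@@@@@@@@@@@@@@@@@@@@@@@@
134 coooocccccccccccccccccccccccoocccooc-@@@@@@---@-ccccc-@@@@@@@@@@@@@@-ooooooooooooooooooooooooooooooooooooooooooooocccccc-@@@@@@@@@@@@@@@@@@@@@@@@@@@@@@@@@@@@@@@
138 cccccccccccccccccccccccccccoooccccoc@@@@@@@@@@@@cccccc-@@@@@@@@@@@@@coooooooooooooooooooooooccccccccccoccccccccccccccccc-@@@@@@@@@@@@@@@@@@@@@@@@@@@@@@@@@@@@@@@
142 cccccccc---c-----cc---c-ccccooocccco-@@@@@@@@@@@@cccccc@@@@@@@@-ooooooooooooooooooooooooooooocccccccccoococccccccccccccc-@@@@@@@@@@@@@@@@@@@@@@@@@@@@@@@@@@@@@@@
146 ----cccccc--c-----ccc-cccccccooccccco-@@@@@@@@@@@-cccccc@@@@@@-oooooooooooooooooooooooooooooooooccccccoooocccccccccccooocccc-@@@@@@@@@@@@@@@@@@@@@@@@@@@@@@@@@@@
150 -----cooooooccccccccccccccccccccccccco-@@@@@@@@@@@--cccc-@@@@@oooooooooooooooooooooooooooooooooooooocccoooocccccccccoooooooooc@@@@@@@@@@@@@@@@@@@@@@@@@@@@
[... 2868 characters left out ...]
                                    -------------cxxxxxxxxxxxxxxxxxxxxxx  .-------------                    
226     xxxxxxooxxxxx.      cccc-----------@@@@@@                                               cccccccccoxxxxxxxxxxxxxxxxxxxxxxxxxxoocccccccccc                    
seat [[110.0, 163.0], [129.0, 144.0]]
0.3 [[255.0, 168.0], [297.0, 192.0], [290.0, 208.0], [375.0, 210.0]]
0.5 [[253.0, 173.0], [291.0, 204.0], [279.0, 220.0], [366.0, 236.0]]
0.7 [[250.0, 178.0], [281.0, 216.0], [264.0, 230.0], [349.0, 263.0]]
0.9 [[244.0, 183.0], [268.0, 226.0], [247.0, 239.0], [323.0, 289.0]]
(0, 0.072, 0.082) [0.021 0.042 0.025]
(0, 0.08, 0.072) [0.05  0.081 0.067]
(0, 0.082, 0.063) [0.075 0.091 0.104]
```

Emit:
{"method": "apply_moves", "body": {
  "moves": [
    [0.01,0.025,0.013,0,0,0,0],
    [0.021,0.042,0.025,0,0,0,0],
    [0.03,0.057,0.04,0,0,0,0],
    [0.04,0.07,0.053,0,0,0,0],
    [0.05,0.081,0.067,0,0,0,0],
    [0.05,0.081,0.067,0,0,0,0]
  ]
}}

```text
time_s: 24.3
tool_pos: [0.5249, 0.2136, 0.0711]
tool_rot: [179.9, 34.0, -176.2]
force: [-0.5, -0.2, 0.0]
grip_width: 0.0006
grasp_force: 0.1
```

```bash
python3 - <<'E'
from path import *
o=env.get_obs();T=inv(o['tool_pos'])[0];print(T,o['tool_rot'],o['force'])
im=snap('wrist','w15.png'); asc(im,140,230,60,380,2,5)
c=cal('wrist')
print('seat',proj(c,U(UN,[(-.024,-.0698,.05),(-.036,-.0535,.046)])).round().tolist())
for t in (0,.15,.3,.5):
  L,b,g,e=latch(t,-.1)
  f=lambda a,off:(-.013,a*np.cos(t)-off*np.sin(t),.054+a*np.sin(t)+off*np.cos(t))
  print(t,proj(c,U(UN,[(-.024,*L),f(.053,-.0035),f(.053,.0105),f(.103,-.0035)])).round().tolist())
for P in [(0,.082,.063),(0,.082,.058)]:
  print(P,cmd(U(UN,P)[0],Rt(34))[:3])
E
```

```text
[-0.00055095  0.07885403  0.07106356] [ 179.85750861   34.00885784 -176.19686431] [-0.50564135 -0.21293303  0.0308842 ]
140 ooooooooooooooooooooooooooooccccc---------ccccc-@@@@@@@@@@@@@@@@@@@@@@@@@@@@@@@@@@@@@@@@@@@@@@@@@@@@@@@@@@@@@@@@@@@@@@@@@@@@@@@@@@@@@@@@@@@@@@@@@@@@@@@@@@@@@@@@
145 ooooooooooooooooooooooooooooooc---------ccccccccc@@@@@@@@@@@@@@@@@-ccccccccccccccccccccccccccccccccccccccccccccccccccc--@@@@@@@@@@@@@@@@@@@@@@@@@@@@@@@@@@@@@@@@
150 ooooooooooooooooocoocoooocoooo------------cccccccc@@@@@@@@@@@@@@@coooooooooooooooooooooooooooooooooooooooooooooooooooccc@@@@@@@@@@@@@@@@@@@@@@@@@@@@@@@@@@@@@@@@
155 oooooooooooooooccoooooooocccc@@@@@@@@-c@@@-cccccccc-@@@@@@@@@@-@-oooooooooooooooooooooooooooooooocccoooooooooccccccccccc@@@@@@@@@@@@@@@@@@@@@@@@@@@@@@@@@@@@@@@@
160 ccccccccccccccccccccoooocccccc@@@@@@@@@@@@@-cccccccc-@@@@@@-ooooooooooooooooooooooooooooooooocccccccooooooooocccccccccco-@@@@@@@@@@@@@@@@@@@@@@@@@@@@@@@@@@@@@@@
165 c--cc---c----------ccoooocccccc-@@@@@@@@@@@@-cccccccc-@@@@-oooooooooooooooooooooooooooooooooooooocccoooooooooooccccoooooooooc@@@@@@@@@@@@@@@@@@@@@@@@@@
[... 1676 characters left out ...]
----@@@@@@@@@@@@@@@@@@@@@@----cccc@@@@@@@@@@@      oo@@@@@@---------------------------cccccc. xxxxxxxxxxxxxxooooc----------------@@@@               
225 occcccccc---------@@@@@@@@@@@@-ccccccccc--cccc-----------     oooo@@@@@@-ccccccccccccccccccccccc---cccccoxxxxxxxxxxxxxxxxxxxxxxxxxxoooocccccc-@@-               
seat [[74.0, 183.0], [93.0, 164.0]]
0 [[228.0, 180.0], [276.0, 195.0], [274.0, 212.0], [354.0, 195.0]]
0.15 [[228.0, 184.0], [275.0, 205.0], [269.0, 222.0], [355.0, 214.0]]
0.3 [[227.0, 188.0], [272.0, 214.0], [262.0, 233.0], [352.0, 234.0]]
0.5 [[224.0, 195.0], [264.0, 228.0], [250.0, 246.0], [341.0, 264.0]]
(0, 0.082, 0.063) [0.022 0.016 0.036]
(0, 0.082, 0.058) [0.036 0.016 0.056]
```

Emit:
{"method": "apply_moves", "body": {
  "moves": [
    [0.012,0.01,0.018,0,0,0,0],
    [0.022,0.016,0.036,0,0,0,0],
    [0.022,0.016,0.036,0,0,0,0]
  ]
}}

```text
time_s: 24.65
tool_pos: [0.525, 0.2163, 0.0624]
tool_rot: [179.9, 34.0, -176.2]
force: [-0.2, -0.4, -0.6]
grip_width: 0.0
grasp_force: 0.0
```

```bash
python3 - <<'E'
from path import *
o=env.get_obs();T=inv(o['tool_pos'])[0];print(T,o['tool_rot'],o['force'])
im=snap('wrist','w16.png'); asc(im,150,260,200,420,2,5)
c=cal('wrist')
print('seat',proj(c,U(UN,[(-.024,-.0698,.05),(-.036,-.0535,.046)])).round().tolist())
for t in (0,.15,.3):
  L,b,g,e=latch(t,-.1)
  f=lambda a,off:(-.013,a*np.cos(t)-off*np.sin(t),.054+a*np.sin(t)+off*np.cos(t))
  print(t,proj(c,U(UN,[(-.024,*L),f(.053,-.0035),f(.053,.0105),f(.103,-.0035)])).round().tolist())
im=snap('scene'); asc(im,230,300,235,300,1,2)
S=cal('scene')
for t in (0,.15,.3,.45):
  f=lambda a,off,x:(x,a*np.cos(t)-off*np.sin(t),.054+a*np.sin(t)+off*np.cos(t))
  print(t,proj(S,U(UN,[f(.103,.0105,-.013),f(.103,.0105,.013),f(.103,-.0035,-.013),f(.053,.0105,-.013)])).round().tolist())
print(proj(S,o['tool_pos']))
E
```

```text
[-0.00026219  0.08155808  0.06238528] [ 179.88937074   33.98581538 -176.21350202] [-0.17585292 -0.35267069 -0.62188734]
150 @@@@@@@@@@@@@@@@@@@@@@@@@@@@@@@@@@@@@@@@@@@@@@@@@@@@@@@@@@@@@@@@@@@@@@@@@@@@@@@@@@@@@@@@@@@@@@                
155 ooooooooooooooooooooooooooooooooooooooooooooooo-@@@@@@@@@@@@@@@@@@@@@@@@@@@@@@@@@@@@@@@@@@@@@                 
160 oooooooooooooooooooooooooooooooooooooooooooooccc@@@@@@@@@@@@@@@@@@@@@@@@@@@@@@@@@@@@@@@@@@@@@         ...     
165 oooooooooooooooooocccccccccoooooooooooccccccccco@@@@@@@@@@@@@@@@@@@@@@@@@@@@@@@@@@@@@@@@@@@@                  
170 ooooooooooooooooooooocccccccooooooooooooccccoooo----@@@@@@@@@@@@@@@@@@@@@@@@@@@@@@@@@@@@@@@@                  
175 ooooooooooooooooooooooooocccooooooooooooocooooooooooo@@@@@@@@@@@@@@@@@@@@@@@@@@@@@@@@@@@@@@                   
180 ooooooooooooooooooooooooooooooooooooooooooooooooooooo-@@@@@@@@@@@@@@@@@@@@@@@@@@@@@@@@@@@@.                   
185 ooooooooccccooooooooooooooooooooooooooooooooooooooooo-@@@@@@@@@@@@@@@@@@@@@@@@@@@@@@@@@@@@                    
190 ------ccccc--oooooooooooooooooooooooocooooooooooooooo-@@
[... 3847 characters left out ...]
ccox##xxx#xxoc-@@@@@@@@@@--cco.             
290 ccx###xxx##xxx#####o-@@@@@-oxxoc--@@@@@@@@@--ccco.  .            
292 c@-o########x####xc@@@@@@@@@@@@@@@@@@@@@@--cco.                  
294 @@@@-x#########xc@@@@@@@@@@@@@@@@@@@@@@@-cc.  ... .              
296 @@@@@@ox####xc-@@@@@@@@@@@@@@@@@@@@@@-cc        ...              
298 @@@@@@@-x#xc@@@@@@@@@@@@@@@@@@@@@@@-co                           
0 [[248.0, 285.0], [241.0, 280.0], [248.0, 289.0], [263.0, 274.0]]
0.15 [[248.0, 280.0], [241.0, 275.0], [248.0, 285.0], [264.0, 271.0]]
0.3 [[249.0, 275.0], [242.0, 269.0], [248.0, 280.0], [264.0, 268.0]]
0.45 [[251.0, 269.0], [244.0, 264.0], [249.0, 274.0], [265.0, 265.0]]
[[251.11981543 278.14222652]]
```

```bash
python3 - <<'E'
from path import *
o=env.get_obs()
im=snap('side','s3.png'); D=cal('side')
f=lambda P:proj(D,U(UN,P))[0].round().tolist()
print('TCP',proj(D,o['tool_pos'])[0])
for t in (0,.2,.4,.6): print(t,[f((x,a*np.cos(t)-.0105*np.sin(t),.054+a*np.sin(t)+.0105*np.cos(t))) for x in (-.013,.013) for a in (.053,.103)])
asc(im,160,220,262,330,1,2)
print([(d['location'],d['conf']) for d in boxes_of('side','lever_end')])
E
```

```text
TCP [288.73613011 180.04837948]
0 [[288.0, 185.0], [283.0, 177.0], [295.0, 183.0], [290.0, 176.0]]
0.2 [[288.0, 183.0], [283.0, 173.0], [296.0, 181.0], [290.0, 171.0]]
0.4 [[289.0, 181.0], [284.0, 169.0], [296.0, 179.0], [291.0, 168.0]]
0.6 [[290.0, 180.0], [285.0, 167.0], [297.0, 178.0], [292.0, 165.0]]
160 ##################x##x#     .oxxo-@----------cc#xxxxxxxxxooooxxxoo  
162 ####################x##     ..oxxoc-@-------@@-oxxxxxxx#xooxc---@@-c
164 #########################    ..ooxxoc@--------@@-xxxc----@@@@@@@@@--
166 x#################x########      ooxoo-@-------@@------------ccccooo
168 #############################      .xxoc-@-----@@@---ccccooooooooooo
170 .############################        oxxo-@-----ccccoooooooooooooooo
172 .ox#x######################           .xxoccoooooooooooooooooooooooo
174    x###x####################x          ooxcoooooooooc       oooooooo
176     ##########################         .oooocoo.            oooooooo
178      x############## ##########         ooooooo             oooooooo
180        x#########x.     #########       ooooooo             
[... 720 characters left out ...]
o         oooooooo
202                   ooccccccccx###ocoxxoxxoxoc-c-cooo.        oooooooo
204                    .occcc-ccco#xxoccooocccoooooccooccc      oooooooo
206                .oxx.ooccccccccocc@-ocoooooocooooooxxxxx     oooooooo
208                o..xxx.ooccccccccooooooooooooooooo########   oooooooo
210                  ......xcccccccoxxooxxxoooooooooc########x  oooooooo
212                    .....xooccccooxxooooccccccoocc########xoooooooooo
214                          .ooccccooxxxoccooooooocc########xoooooocccc
216                             occcccoxxxoooooooocccx#######ooooocccccc
218                              oocccccxxxxocccccccccoxxxxxoooooccccooo
[([298.5, 197.7], 0.55)]
```

Emit:
{"method": "apply_moves", "body": {
  "moves": [
    [0.01,0,0.013,0,0,0,0],
    [0.018,0,0.026,0,0,0,0],
    [0.018,0,0.026,0,0,0,0]
  ]
}}

```text
time_s: 25.15
tool_pos: [0.525, 0.2159, 0.0562]
tool_rot: [179.9, 34.0, -176.2]
force: [0.1, 0.8, 0.9]
grip_width: 0.0006
grasp_force: 0.0
```

```bash
cat > see.py <<'E'
from path import *
o=env.get_obs();T=inv(o['tool_pos'])[0];print(T,o['force'])
im=snap('wrist'); c=cal('wrist'); asc(im,175,240,200,420,2,5)
for t in (0,.15,.3):
  f=lambda a,off:(-.013,a*np.cos(t)-off*np.sin(t),.054+a*np.sin(t)+off*np.cos(t))
  print(t,proj(c,U(UN,[f(.053,-.0035),f(.053,.0105),f(.103,-.0035)])).round().tolist())
asc(snap('side'),160,200,270,310,1,2)
E
python3 see.py
```

```text
[-0.00031563  0.08112856  0.05620245] [0.06998471 0.79760691 0.90332147]
175 oooooooooooooooooooooocccccoooooooooooooocccccco-@@@@@@@@@@@@@@@@@@@@@@@@@@@@@@@@@@@@@@@@@@@@                 
180 oooooooooooooooooooooooooccoooooooooooooooooooooooooc@@@@@@@@@@@@@@@@@@@@@@@@@@@@@@@@@@@@@@@                  
185 ooooxoooooooooooooooooooooooooooooooooooooooooooooooo-@@@@@@@@@@@@@@@@@@@@@@@@@@@@@@@@@@@@@.                  
190 oooooooocccooooooooooooooooooooooooooooooooooooooooooc@@@@@@@@@@@@@@@@@@@@@@@@@@@@@@@@@@@@@                   
195 ccccccccccc-cooooooooooooooooooooooooooooooooooooooooc@@@@@@@@@@@@@@@@@@@@@@@@@@@@@@@@@@@@                    
200 --------@@@@-oooooooooooooooooooooooooooccoooooooooooo@@@@@@@@@@@@@@@@@@@@@@@@@@@@@@@@@@@@                    
205 oxoooooc--@@ccoooooooooooooooooooooooooooooooooooooooo@@@@@@@@@@@@@@@@@@@@@@@@@@@@@@@@@@@                     
210 xocccccc----ccocccccccccccccccccccccccccccoooooooooooo@@@@@@@@@@@@@@@@@@@@@@@@-ccccc-@@@@                     
215 occccccccc--cccccc@@@@@@@@@@@@@@@@@@@@@@@@-xoooooooooo@@@@@@@@@@@@@@@@@@@@@@@@ccccccc@@@               
[... 825 characters left out ...]
####        .xxoc-@-----@
170 #####################        oxxo-@-----
172 ###################           .xxoccoooo
174 ###################x           ooxcooooo
176 ##x##################          .oooocoo.
178 #######################         ooooooo 
180 ############.x#x########        ooooooo 
182 #########x...   .#####xxx       oooooooc
184   #####xo...o....o#occccooo-   coooooooo
186    .xxoccc----@@x###ccooooo--@-cooocoooc
188   .-oxxo@------@x####oooooooc-cccccccc--
190  .oocc---------@x####xoooooocccxo-ccccoo
192  ooxoc@---------o#oooxxooocc--coxxcc.   
194 .oxxxoc-@-----@o#xoooxxxxooooooox#xc   x
196 ooooo.oo-@@--@-c##xxooo##xxxx#xx########
198 ...     oc@---ccco#xxoox#xx########xxoxc
```

Emit:
{"method": "apply_moves", "body": {
  "moves": [
    [0.01,0,0.014,0,0,0,0],
    [0.02,0,0.029,0,0,0,0],
    [0.025,0,0.037,0,0,0,0],
    [0.025,0,0.037,0,0,0,0]
  ]
}}

```text
time_s: 25.65
tool_pos: [0.5257, 0.2163, 0.0483]
tool_rot: [179.9, 34.1, -176.2]
force: [-5.4, -1.3, 6.5]
grip_width: 0.0004
grasp_force: 3.7
```

```bash
python3 see.py
```

```text
[0.00035891 0.08143504 0.04832225] [-5.39475385 -1.30545121  6.54879153]
175 ooooooooooooooooooooooooooooooooooooooooooooooo-@@@@@@@@@@@@@@@@@@@@@@@@@@@@@@@@@@@@@@@@@@@@@@.          ..   
180 ooooooooooooooooooooooooooooooooooooooooccccccoc@@@@@@@@@@@@@@@@@@@@@@@@@@@@@@@@@@@@@@@@@@@@@@                
185 oooooooooooooooooooooooooooooooooooooooooccooooo----@@@@@@@@@@@@@@@@@@@@@@@@@@@@@@@@@@@@@@@@@                 
190 oooxooooooooooooooooooooccooooooooooooooooooooooooooo@@@@@@@@@@@@@@@@@@@@@@@@@@@@@@@@@@@@@@@                  
195 ooxoooooooooooooooooooooooooooooooooooooooooooooooooo@@@@@@@@@@@@@@@@@@@@@@@@@@@@@@@@@@@@@@@                  
200 oooccccccccoooooooooooooooooooooooooooooooooooooooooo-@@@@@@@@@@@@@@@@@@@@@@@@@@@@@@@@@@@@@                   
205 ---------@@cooooooooooooooooooooooooooooooooooooooooo-@@@@@@@@@@@@@@@@@@@@@@@@@@@@@@@@@@@@@                   
210 ccccc-@@@@@coooooooooooooooooooooooooooocoooooooooooo-@@@@@@@@@@@@@@@@@@@@@@@@@@@@@@@@@@@@                    
215 occccc----ccoccccooooooooooooooooooooooooooooooooooooc@@@@@@@@@@@@@@@@@@@@@@@@@-----@@@@@              
[... 825 characters left out ...]
##          .xxoc-@-----@
170 ##########x########          oxxo-@-----
172 #####################         .xxoccoooo
174 ####################.          ooxcooooo
176 ####################           .oooocoo.
178 ##x##################           ooooooo 
180 #######################         ooooooo 
182 ############xx##########x       oooooooc
184 ##########......c##xxoocoxo-   coooooooo
186   x####xcc----@@x##o--coooc-@@-cooocoooc
188   .-x#xc@------@x####ooooooo--cccccccc--
190  .oocc---------@x#####ooooooo-cxocccccoo
192 .ooxoc@---------o#xxxxxoooccc--oxoco.   
194 .oxxxoc-@-----@o#xocoxxxxooooooox#xc   x
196 ooooo.oo-------c##xoooo##oxxx#xx########
198 ...     occcccccco#xxoox#xx########xoooc
```

Emit:
{"method": "apply_moves", "body": {
  "moves": [
    [0.008,0,0.012,0,0,0,0],
    [0.012,0,0.018,0,0,0,0],
    [0.012,0,0.018,0,0,0,0]
  ]
}}

```text
time_s: 26.05
tool_pos: [0.5266, 0.2164, 0.0471]
tool_rot: [-180.0, 34.3, -176.2]
force: [-24.9, -8.0, 33.3]
grip_width: 0.0003
grasp_force: 21.2
```

```bash
python3 - <<'E'
from path import *
o=env.get_obs();T=inv(o['tool_pos'])[0];print(T,o['tool_rot'],o['force'],o['wrist_torque'])
for P,l in [((-.02,.081,.075),34),((-.06,.081,.11),32)]:
  print(P,cmd(U(UN,P)[0],Rt(l)))
E
```

```text
[0.00133353 0.0815468  0.04705428] [-179.95987935   34.33488801 -176.19548177] [-24.85039891  -8.00984017  33.28115381] [-1.16633711  1.0208645  -0.79871117]
(-0.02, 0.081, 0.075) [ 0.009 -0.003 -0.176 -0.002  0.004 -0.002]
(-0.06, 0.081, 0.11) [ 0.076 -0.004 -0.433 -0.002  0.027 -0.002]
```

Emit:
{"method": "apply_moves", "body": {
  "moves": [
    [0.005,0,-0.09,0,0,0,0],
    [0.009,0,-0.18,0,0,0,0],
    [0.04,0,-0.3,0,0.012,0,0],
    [0.076,0,-0.43,0,0.027,0,0],
    [0.076,0,-0.43,0,0.027,0,0],
    [0.076,0,-0.43,0,0.027,0,0]
  ]
}}

```text
time_s: 26.65
tool_pos: [0.4652, 0.2122, 0.1068]
tool_rot: [179.9, 31.8, -176.2]
force: [0.6, 0.1, -0.4]
grip_width: 0.0003
grasp_force: 0.0
```

```bash
python3 - <<'E'
from path import *
o=env.get_obs();T=inv(o['tool_pos'])[0];print(T,o['force'])
im=snap('wrist','w17.png'); c=cal('wrist'); asc(im,95,232,60,380,2,4)
print('seat',proj(c,U(UN,[(-.024,-.0698,.05),(-.036,-.0535,.046),(-.024,.0241,.0475)])).round().tolist())
for t in (0,.2,.4):
  f=lambda a,off:(-.013,a*np.cos(t)-off*np.sin(t),.054+a*np.sin(t)+off*np.cos(t))
  print(t,proj(c,U(UN,[f(.053,-.0035),f(.053,.0105),f(.103,-.0035),f(.103,.0105)])).round().tolist())
E
```

```text
[-0.06020138  0.0816402   0.10679026] [ 0.63460192  0.0600739  -0.41886602]
 95                                                                                                                                                                 
 99                                                                                                                                                                 
103                                                                                                                                                                 
107                                                                                                                                                                 
111                                                                                                                                                                 
115                                                                                                                                                                 
119                               
[... 4144 characters left out ...]
@@@@@@-ccoocc@@@@@@c--ccc...cooooooooocccccccccccc------@@@@@@-oxxxxxooooooooooooooooooooooc.  cccc            
223 ooooccoooooccccccc----@@@@@@@@@@@-ccc---@@@@@@@@@@@@@@@@-coccc-@@@@@-@@@@     ------------------------@@@@@@@@@-oxxxxoooooooooooooooooooooooo                   
227 xxxxxxooocccccccccccccc----@@@@@-ccc-@@@@@@@@@@@@@@@@@@@@coccc-@@@@@@@@-oxxxxxxxxxxxxxxxxxxxxxxxxxxxxxxxooooooooxxxxxxxxxxxooooooooooooooooooooooooooooooooooooo
seat [[135.0, 207.0], [151.0, 194.0], [248.0, 205.0]]
0 [[283.0, 216.0], [282.0, 229.0], [341.0, 216.0], [342.0, 229.0]]
0.2 [[282.0, 225.0], [277.0, 239.0], [341.0, 235.0], [339.0, 249.0]]
0.4 [[278.0, 235.0], [270.0, 249.0], [336.0, 256.0], [329.0, 270.0]]
```

```bash
python3 -c "
from cell import env
print(env.sign_off())"
```

```text
the job is handed in; nothing more can be done
None
```

The slide ran freely to both ends. At the last look the loop was hooked behind the keeper, the lever lay flat with the gripper withdrawn, and the carriage was about 3 mm into the buffer; I've handed the job in but got no verdict back.

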